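# Dead-weight check of the force gauge: load the slotted masses and hang the weight hanger

## Task

Set up the dead-weight check of the cork-pull force gauge: swing the keeper of the gauge's fork open and load every slotted mass lying on the bench onto the weight hanger as it stands in its rubber dish, pushed in from the side until the stem is in the middle of the disc, largest disc at the bottom and smallest on top, with the slots (and so the handles) fanned about a quarter turn apart, no two facing nearly the same way, so that none can slide off. Carry the loaded hanger upright, bring its stem in through the mouth of the fork until the collar sits down on the fork and it hangs free, and swing the keeper fully shut again. Do not knock over the reagent bottle or the small amber bottle.

Things in the scene. Friction and masses are not known exactly. Their poses are not given: they have to be found in the camera images.
- hanger: loose weight hanger: round steel pan 50 mm across, 10 mm thick; steel stem 8 mm across; round collar 27 mm across at 122 to 128 mm; above it a flat black grip tab, 12 mm thick (along x), 26 mm wide (along y), at 128 to 172 mm. Origin: centre of the pan's underside, z up the stem. 0.2 kg empty, at most 0.8 kg loaded. Starts in the dish
- hanger_collar (a point): centre of the underside of the hanger's collar, 122 mm above the hanger's origin
- hanger_grip (a point): middle of the hanger's grip tab, 154 mm above the hanger's origin
- dish: fixed black rubber parking dish, 74 mm across, 14 mm high; its recess (6 mm deep, floor 8 mm above the bench) holds the hanger's pan. Origin: centre of its underside, on the bench. Tall machines stand about 0.16 m from it to world +y and -y, so handles are best brought in from the diagonal or x sides
- gauge_stand: fixed force gauge: grey base plate (130 mm wide, from 50 mm before to 165 mm behind the origin, top at 14 mm), steel column 130 mm behind the origin, white gauge head with dark display (top at 194 mm), load arm running forward from it to a fork. Origin: on the bench under the middle of the fork's seat; the fork's mouth looks to -x; z up
- fork_seat (a point): middle of the seat at the tines' top face, 165 mm above the bench, axes as gauge_stand. Two tines, 12 mm thick, 14 mm wide, 13 mm gap, open to -x, closed 9 mm behind this point. A lip 4 mm high stands on each tine 16 to 21 mm in front: the collar must pass over the lips, then sit down behind them. The flared mouth begins 30 mm in front
- keeper (a joint): swing of the keeper, rad: 0 shut, a steel bar straight across the mouth 28 mm in front of the seat and 4 to 12 mm below the tines' top, so no stem can pass; grows to 1.8 as it swings forward and off to the stand's -y side (counter-clockwise from above); clear of the mouth at 1.4 or more. Turns lightly, stays where it is left
- keeper_knob (a point): middle of the keeper's upright black finger knob, a round peg 12 mm across whose top is 16 mm above this point and whose foot (on the bar) 20 mm below; 80 mm from the pivot; moves with the bar
- keeper_pivot (a point): point on the keeper's upright hinge axis, level with the middle of its knob; fixed, 28 mm before and 40 mm to the stand's -y side of the seat
- buffer_bottle: bystander: clear reagent bottle with a black cap, 86 mm across, 181 mm tall; origin at the centre of its underside, z up
- dropper_bottle: bystander: small amber bottle with a black cap, 42 mm across, 93 mm tall; origin at the centre of its underside, z up
- mass_88: loose slotted mass, may be absent: flat dark steel disc 88 mm across, 10 mm thick, with a 13 mm slot from its centre out through the rim, and opposite the slot a lifting handle, an arm that ends in an upright black grip. Origin: centre of the disc's underside, z up; +x points out of the slot, the handle lies along -x. Under 0.25 kg
- mass_88_grip (a point): on that mass's upright grip: 70 mm from the disc's centre, 30 mm above its underside; the grip is 12 mm thick (along the disc's y), 24 mm long (along its x), its top 42 mm above the disc's underside; the arm under it is 12 mm wide, 1 to 8 mm above the underside
- mass_76: loose slotted mass, may be absent: flat dark steel disc 76 mm across, 10 mm thick, with a 13 mm slot from its centre out through the rim, and opposite the slot a lifting handle, an arm that ends in an upright black grip. Origin: centre of the disc's underside, z up; +x points out of the slot, the handle lies along -x. Under 0.25 kg
- mass_76_grip (a point): on that mass's upright grip: 70 mm from the disc's centre, 30 mm above its underside; the grip is 12 mm thick (along the disc's y), 24 mm long (along its x), its top 42 mm above the disc's underside; the arm under it is 12 mm wide, 1 to 8 mm above the underside
- mass_64: loose slotted mass, may be absent: flat dark steel disc 64 mm across, 10 mm thick, with a 13 mm slot from its centre out through the rim, and opposite the slot a lifting handle, an arm that ends in an upright black grip. Origin: centre of the disc's underside, z up; +x points out of the slot, the handle lies along -x. Under 0.25 kg
- mass_64_grip (a point): on that mass's upright grip: 70 mm from the disc's centre, 30 mm above its underside; the grip is 12 mm thick (along the disc's y), 24 mm long (along its x), its top 42 mm above the disc's underside; the arm under it is 12 mm wide, 1 to 8 mm above the underside
- mass_52: loose slotted mass, may be absent: flat dark steel disc 52 mm across, 10 mm thick, with a 13 mm slot from its centre out through the rim, and opposite the slot a lifting handle, an arm that ends in an upright black grip. Origin: centre of the disc's underside, z up; +x points out of the slot, the handle lies along -x. Under 0.25 kg
- mass_52_grip (a point): on that mass's upright grip: 70 mm from the disc's centre, 30 mm above its underside; the grip is 12 mm thick (along the disc's y), 24 mm long (along its x), its top 42 mm above the disc's underside; the arm under it is 12 mm wide, 1 to 8 mm above the underside
Things that resemble listed ones, but are neither listed nor needed, are in the scene too. What is shaped like the hanger but green is not meant.

How it is judged:
On the way, in this order (a step that is already met when the one before it is completed fails the run):
1. every mass on the bench is loaded on the hanger standing in its dish: stem at the disc's middle, larger below smaller, slots turned apart (horizontal distance between each of mass_88, mass_76, mass_64, mass_52 and hanger below 0.01 m and angle between each of mass_88, mass_76, mass_64, mass_52's own z axis and vertical below 0.15 rad and z of mass_88 in the frame of hanger between 0.006 and 0.045 m and z of mass_76 in the frame of hanger between 0.006 and 0.045 m and z of mass_64 in the frame of hanger between 0.006 and 0.045 m and z of mass_52 in the frame of hanger between 0.006 and 0.045 m and z of each of mass_76, mass_64, mass_52 in the frame of mass_88 above 0.006 m and horizontal distance between mass_88_grip and mass_76_grip above 0.06 m and horizontal distance between each of mass_88_grip, mass_76_grip and mass_64_grip above 0.06 m and horizontal distance between each of mass_88_grip, mass_76_grip, mass_64_grip and mass_52_grip above 0.06 m and z of each of mass_64, mass_52 in the frame of mass_76 above 0.006 m and z of mass_52 in the frame of mass_64 above 0.006 m and horizontal distance between hanger and dish below 0.006 m and height (world z) of hanger below 0.012 m and angle between hanger's own z axis and vertical below 0.08 rad), for 0.3 s.
2. the loaded hanger hangs in the fork, its collar down on the tines behind the lips (horizontal distance between each of mass_88, mass_76, mass_64, mass_52 and hanger below 0.01 m and angle between each of mass_88, mass_76, mass_64, mass_52's own z axis and vertical below 0.15 rad and z of mass_88 in the frame of hanger between 0.006 and 0.045 m and z of mass_76 in the frame of hanger between 0.006 and 0.045 m and z of mass_64 in the frame of hanger between 0.006 and 0.045 m and z of mass_52 in the frame of hanger between 0.006 and 0.045 m and z of each of mass_76, mass_64, mass_52 in the frame of mass_88 above 0.006 m and horizontal distance between mass_88_grip and mass_76_grip above 0.06 m and horizontal distance between each of mass_88_grip, mass_76_grip and mass_64_grip above 0.06 m and horizontal distance between each of mass_88_grip, mass_76_grip, mass_64_grip and mass_52_grip above 0.06 m and z of each of mass_64, mass_52 in the frame of mass_76 above 0.006 m and z of mass_52 in the frame of mass_64 above 0.006 m and horizontal distance between hanger_collar and fork_seat below 0.008 m and z of hanger_collar in the frame of fork_seat between -0.004 and 0.003 m and angle between hanger's own z axis and vertical below 0.12 rad), for 0.3 s.
At the end, for the whole second after the job is handed in: hanger at rest in the fork: collar on the tines within 8 mm of the seat, tilt under 0.12 rad; masses flat on it, centres within 10 mm of the stem, smaller above larger, any two grips 60 mm or more apart; keeper shut to 0.15 rad (all of step 2 and value of joint keeper below 0.15 rad and linear speed of hanger below 0.03 m/s); the robot touches nothing.
It fails at once if the hanger is tipped over (angle between hanger's own z axis and vertical above 0.6 rad).
It fails at once if the reagent bottle or the small amber bottle is knocked over (angle between any of buffer_bottle, dropper_bottle's own z axis and vertical above 0.5 rad).
Of mass_88, mass_76, mass_64, mass_52 only 3 to 4 are there at a start; the rules pass over those that are not, and their reading is None.
At some moment in a run one of mass_52 may be knocked a few centimetres aside while the robot is not near it.
It also fails if it takes over 210 s, if anything falls off the work surface, if the arm or the gripper's body presses on something with over 40 N, if the wrist force passes 120 N, or if a joint passes its speed limit or range.

## Robot

A 7-joint arm with a two-finger parallel gripper is mounted at the origin on a cart in front of the work surface, level with it; the furniture and walls round the work are solid. World frame = base frame: x ahead of the robot, y to its left, z up, the work surface at z = 0. Lengths are in m, angles in rad, forces in N, time in s.
With the tool pointing down it reaches from about 0.425 to 0.875 m from the base axis. Payload 8.4 kg.
Tool frame: the origin (TCP) lies at the very end of the fingers, on their centre line; the grasp point (between the pads) lies 19 mm behind it; x points along the fingers, z is the direction in which the jaws open and shut, and the axes are right-handed (so a half turn about x gives the same grasp; the last joint's range is limited). The gripper opens to 85 mm and grips with 20 to 120 N. Pads are 22 mm wide; open, the fingers measure 114 mm over their backs; the gripper's body (76 mm by 85 mm) begins 54 mm behind the grasp point. The pads swing forward as they close: fully open they stand 13 mm farther back than shut.
Start: joints at [-1.341, 0.333, 0.04, 1.465, -0.013, 1.343, -0.059], TCP at [0.21, 0.615, 0.231] pointing down, gripper open.
Joint ranges: [-2.58, 2.58], [-0.38, 2.09], [-1.3, 1.39], [0.25, 2.4], [-1.5, 4.64], [0.08, 2.09], [-2.65, 2.65]. Speed limits (rad/s): [2.22, 2.22, 2.79, 2.79, 3.14, 3.14, 3.14].

## Interface

Orientations are given as [roll, pitch, yaw] about the fixed x, y, z axes, in that order (R = Rz(yaw) Ry(pitch) Rx(roll)).
In Python, from station import r, get_image gives the robot as it stands.
- The arm moves only by the tool step_arm, never from a script. Its argument "increments" is one flat list of numbers, 6 for each row, row after row: the shift along the tool's x, y, z in m, then the turn, a rotation vector about the tool's x, y, z in rad. A call has 1 to 20 rows; each row is the pose to reach, as a shift and turn from the pose commanded when the call began, along the tool's axes at that moment; what a row does not reach only later rows make up. A row lasts 1/8 s, in which the tool goes at most 62.5 mm and 10.7 degrees, less where a joint would pass 70% of its speed; a pose out of reach is approached as far as the arm can. A call with a gripper value outside its range is refused whole. "gripper" is the closure in counts, from 0 (fully open) to 255 (shut), set as the call begins (left out, the last holds). The fingers move at their own pace and stop on an object; "grip_force" is the grip in N (left out, the last holds). Time passes only in rows, so rows that repeat a pose let the fingers close. It gives the time, the measured TCP pose, the force and the opening at its end, in the units of the state.
- r.get_state(): the state, without advancing time (a new reading comes with each control period).
- get_image(name): name is "side" or "top"; returns a dict with "color" (420x560x3 uint8, blue, green, red), "depth" (420x560 float32, m along the optical axis (not along the pixel's ray), 0 where there is no reading), "fovy" (degrees; the focal length in pixels is half the picture's height over the tangent of half this angle, whatever the lens; pixels are square), "cx", "cy" (the principal point, pixels), "rvec" (rotation vector, rad) and "tvec" (3), from world to camera coordinates, as OpenCV has them. Camera axes: x right, y down, z forward; pixel columns grow to the right and rows downward; lengths in m; the calibration is good to about 2 mm. A picture is of the moment at which its call begins.
- r.hand_in(): hands the job in, once; it reports no verdict.
The state is a dict: "t": time; "qpos": joint angles; "dq": joint speeds; "effort": joint torques, N m; "tcp_pos": TCP position; "orientation": TCP orientation; "ft_force": force on the tool from outside, world axes, zero at the start; "wrist_torque": the same for the moment, N m; "gripper_width": finger opening in m.
Only numpy, scipy, OpenCV 4.12 (cv2) and the standard library are available. Lean on these libraries where they do the work, as an engineer would, in place of code of your own. Each camera call takes 0.05 s, during which the arm holds its last target. There are 200 camera calls.

## Working session

There is one attempt and no reset: what is moved stays moved. The work goes in short steps, Python scripts to look and compute and a tool call to move; the robot and the scene stay as the last step left them, time stands still between calls to the robot, and variables do not carry over. Pictures are saved under pics/ and viewed, about 12 in all and at most 16, crops included, and the job is handed in when it is done.

Besides the shell and the picture viewer there is one more tool, called after ">>>" as name(argument=value, ...) on one line, values as JSON. step_arm: Moves the arm, as the interface text tells. Its arguments: {"type":"object","properties":{"increments":{"type":"array","items":{"type":"number"}},"gripper":{"type":"number"},"grip_force":{"type":"number"}},"required":["increments"]}

```bash
mkdir -p pics; ls
cat > h.py <<'E'
import numpy as np, cv2
from station import r, get_image
from scipy.spatial.transform import Rotation as Ro
def cam(n):
    d=get_image(n); c=d['color']; z=d['depth']; H,W=z.shape
    f=H/2/np.tan(np.radians(d['fovy'])/2)
    R=cv2.Rodrigues(np.array(d['rvec'],float))[0]; t=np.array(d['tvec'],float).ravel()
    v,u=np.mgrid[0:H,0:W]
    P=np.stack([(u-d['cx'])/f*z,(v-d['cy'])/f*z,z],-1)
    Wd=(P-t)@R
    Wd[z==0]=np.nan
    def proj(p):
        q=R@np.array(p,float)+t; return q[:2]/q[2]*f+[d['cx'],d['cy']]
    return c,Wd,proj,-R.T@t
E
python3 - <<'E'
from h import *
for n in('side','top'):
    c,W,p,o=cam(n); print(n,o,W[210,280]); cv2.imwrite(f'pics/{n}0.png',c)
    np.savez(f'{n}0.npz',c=c,W=W)
print(r.get_state())
E
```

```text
pics
side [ 0.23061742 -1.16964561  0.8224037 ] [ 0.45480486 -0.11815593  0.20046973]
top [0.43162005 0.01060227 1.25849745] [0.45747891 0.02633359 0.20675852]
{'t': 0.1, 'qpos': array([-1.34120414,  0.33384378,  0.03986859,  1.4662117 , -0.01337735,
        1.34327851, -0.05848399]), 'dq': array([-0.00058499, -0.00048081,  0.00064179, -0.00261763, -0.00032866,
        0.00203903, -0.00023615]), 'effort': array([ 4.72911517e-03, -6.60014963e+01,  1.37062032e+00, -4.06475973e+01,
        1.70123420e-02,  8.84105684e-03,  1.42801022e-05]), 'tcp_pos': array([0.20977908, 0.61477532, 0.23049372]), 'orientation': array([-3.06087675,  1.56932053, -1.818863  ]), 'ft_force': array([ 0.25404102,  0.46224522, -0.23623466]), 'wrist_torque': array([-0.02093071,  0.03538395,  0.05880289]), 'gripper_width': 0.08533717743862104}
```

View pics/side0.png

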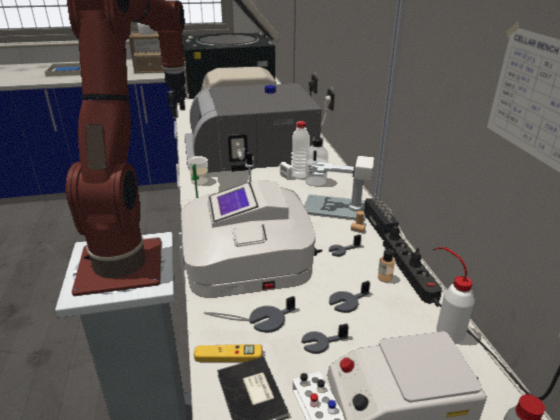

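View pics/top0.png

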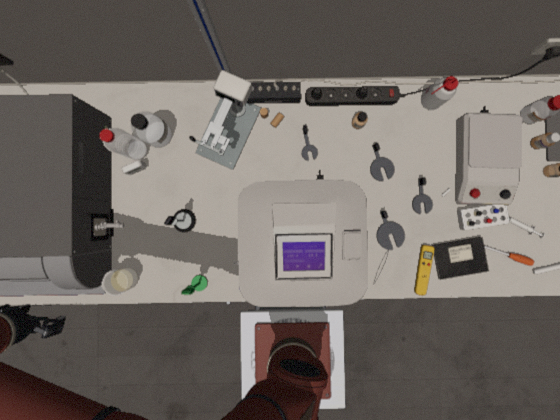

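The side view shows four slotted masses at (339,249), (345,300), (317,341) and (267,318). The hanger stands at (250,165), the green decoy at (195,175), and the gauge around (350,185). In the top view the masses are at (310,150), (380,165), (422,200) and (390,235). The hanger and dish are at (180,220), the green decoy at (198,284), the fork and keeper near (205,140), the amber bottle at (360,119) and the reagent bottle with a black cap at (148,127).

Run:
```python
from h import *
d=np.load('top0.npz');c,W=d['c'],d['W']
g=c.max(-1).astype(int)
for (u,v) in [(310,152),(381,168),(422,204),(390,236)]:
    b=np.s_[v-45:v+28,u-28:u+28]
    w=W[b];m=(g[b]<95)&(w[...,2]<0.06)&(w[...,2]>-0.01)
    n,l,st,ce=cv2.connectedComponentsWithStats(m.astype(np.uint8)); 
    k=1+np.argmax(st[1:,4]); mm=l==k; p=w[mm]
    disc=p[(p[:,2]<0.02)]; gr=p[p[:,2]>0.028]
    (cx,cy),rad=cv2.minEnclosingCircle(disc[:,:2].astype(np.float32))
    print((u,v),len(p),'z',np.median(disc[:,2]),'mean',disc[:,:2].mean(0),'grip',gr.mean(0) if len(gr) else None,len(gr), 'ext',p.min(0),p.max(0))
    # circle fit of disc: rim search by distance from far from grip
    if len(gr):
        G=gr[:,:2].mean(0);dd=np.linalg.norm(disc[:,:2]-G,axis=1);print('  maxdist from grip',np.sort(dd)[-5:], 'mean of far 5',disc[np.argsort(dd)[-5:],:2].round(3).tolist())
for nm,(x0,x1,y0,y1) in dict(hang=(155,215,195,245),gauge=(185,265,70,175),dish=(100,170,95,165)).items():
    im=cv2.resize(c[y0:y1,x0:x1],None,fx=8 if nm!='gauge' else 6,fy=8 if nm!='gauge' else 6,interpolation=cv2.INTER_CUBIC); cv2.imwrite(f'pics/{nm}.png',im)
for nm,(u,v) in dict(tab=(170,221),green=(190,290),stem=(180,219),dishL=(194,218),dishB=(184,229),dropper=(361,119),cap=(140,122),spect=(300,250),right=(488,150)).items(): print(nm,W[v,u].round(3))
a=cv2.imread('pics/hang.png');b=cv2.imread('pics/gauge.png')
H=max(a.shape[0],b.shape[0]);f=lambda q:cv2.copyMakeBorder(q,0,H-q.shape[0],0,0,0)
q=c[95:250,285:445];q=cv2.resize(q,None,fx=3,fy=3)
cv2.imwrite('pics/crop1.png',cv2.resize(np.hstack([f(a)[:,:],f(b)]),(800,520)))
cv2.imwrite('pics/crop2.png',q)
```

```text
(310, 152) 207 z 0.009784391494116414 mean [ 0.65231337 -0.06242984] grip [ 0.70734679 -0.05121647  0.04025187] 33 ext [ 0.61955305 -0.08646801 -0.00217508] [ 0.7303439  -0.04207901  0.0467025 ]
  maxdist from grip [0.08655998 0.0870644  0.08729055 0.08784653 0.08954702] mean of far 5 [[0.625, -0.079], [0.626, -0.083], [0.62, -0.058], [0.62, -0.054], [0.622, -0.079]]
(381, 168) 444 z 0.009902483270142851 mean [ 0.59256269 -0.28771969] grip [ 0.65164073 -0.26886825  0.03996888] 30 ext [ 0.55055691 -0.32637186 -0.00374729] [ 0.66964516 -0.25410985  0.04614505]
  maxdist from grip [0.10215274 0.10272482 0.10325899 0.10335028 0.10337023] mean of far 5 [[0.563, -0.319], [0.551, -0.287], [0.551, -0.291], [0.556, -0.308], [0.56, -0.316]]
(422, 204) 352 z 0.009082996256599956 mean [ 0.48575275 -0.41094039] grip [ 0.54229126 -0.40798875  0.03906268] 32 ext [ 0.4457204  -0.44215065 -0.00545223] [ 0.55945648 -0.38228368  0.04587763]
  maxdist from grip [0.09397759 0.09482623 0.09527899 0.09595925 0.09667555] mean of far 5 [[0.449, -0.397], [0.449, -0.422], [0.448, -0.424], [0.448, -0.428], [0.446, -0.403]]
(390, 236) 579 z 0.009979638305387959 mean [ 0.38445937 -0.30863903] grip [ 0.44299619 -0.2881021   0.03926102] 33 ext [ 0.33625559 -0.35138632 -0.00579825] [ 0.45727788 -0.26963126  0.04531476]
  maxdist from grip [0.10663273 0.10718592 0.10763639 0.10785952 0.10819844] mean of far 5 [[0.351, -0.341], [0.339, -0.313], [0.336, -0.302], [0.347, -0.338], [0.345, -0.334]]
tab [0.434 0.322 0.178]
green [0.246 0.274 0.163]
stem [0.44  0.337 0.02 ]
dishL [0.442 0.296 0.013]
dishB [0.408 0.329 0.006]
dropper [ 0.723 -0.214  0.091]
cap [0.702 0.4   0.183]
spect [ 0.352 -0.024  0.196]
right [ 0.625 -0.581  0.095]
```

View pics/crop1.png

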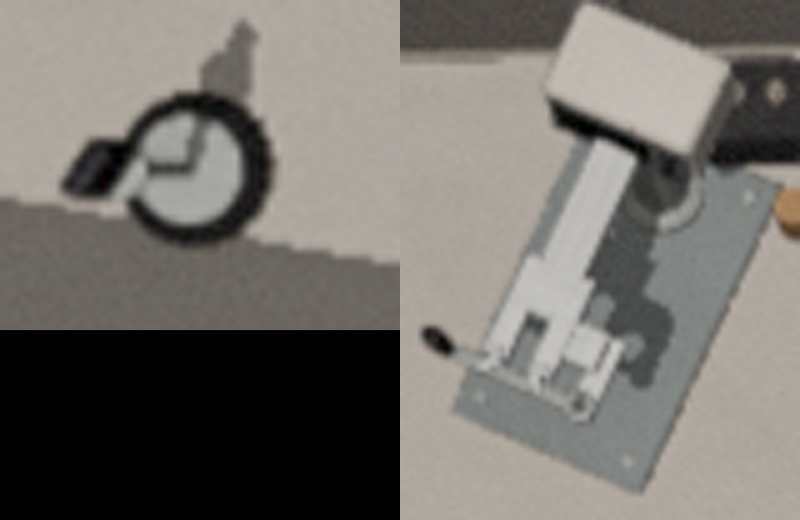

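View pics/crop2.png

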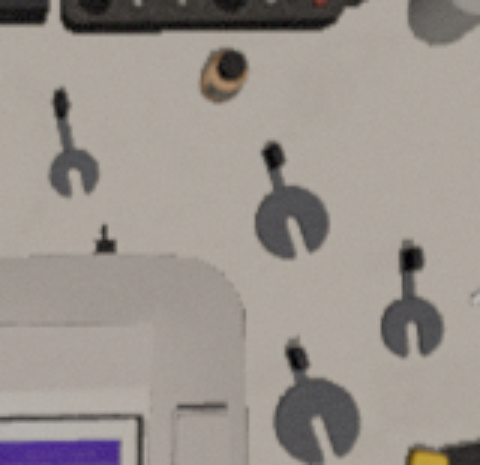

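Crop 1 shows the black hanger in its dish (centre about pixel (184,220)). It also shows the gauge with its keeper shut, the knob at about (192,139) and the pivot at lower right. Crop 2 shows the four masses in clearly different sizes.

Candidates:
- **Hanger:** black at (180,220), green decoy at (195,287). I choose the black one.
- **Masses:** the four discs at (310,152), (380,168), (422,204) and (390,236).
- **Bottles:** black-capped at (148,127), red-capped lookalike at (120,145).

Next I fit the poses.

```bash
cat >> h.py <<'E'
from scipy.optimize import minimize
def fitdisc(c,W,x,y,th,D,z0=0.0):
    """fit disc pose (x,y,theta of slot) from a top view around a guess"""
    R=D/2; g=c.max(-1).astype(int); zt=z0+.01
    near=(np.hypot(W[...,0]-x,W[...,1]-y)<R+.03)&(np.abs(W[...,2]-zt)<.012)
    P=W[near][:,:2]; m=(g[near]<95).astype(float)
    def cost(q):
        d=P-q[:2]; ct,s=np.cos(q[2]),np.sin(q[2]); a=d@[ct,s]; b=d@[-s,ct]
        sg=lambda v:1/(1+np.exp(-v/.0015))
        disc=sg(R-np.hypot(a,b)); slot=sg(a+.0)*sg(.0065-np.abs(b)); arm=sg(-a)*sg(.006-np.abs(b))*sg(.082+a)
        return np.mean((np.maximum(disc*(1-slot),arm)-m)**2)
    best=min((minimize(cost,[x+dx,y,th+dt],method='Nelder-Mead',options=dict(initial_simplex=None,xatol=1e-5)) for dx in(-.005,.005) for dt in(-.15,.15)),key=lambda o:o.fun)
    return best.x,best.fun
def psi():
    s=r.get_state(); R=Ro.from_euler('xyz',s['orientation']).as_matrix()
    return s,np.degrees(np.arctan2(R[1,2],R[0,2])),R
def inc(p0,psi0,p,psi1):
    """tool increments from (p0,psi0 deg) to (p,psi1 deg), tool down"""
    d=np.subtract(p,p0); a=np.radians(psi0); s,c=np.sin(a),np.cos(a)
    dl=(psi1-psi0+90)%180-90
    return np.round([-d[2],-s*d[0]+c*d[1],c*d[0]+s*d[1],-np.radians(dl),0,0],4)
E
python3 - <<'E'
from h import *
d=np.load('top0.npz');c,W=d['c'],d['W']
for D,cx,cy,gx,gy in[(.052,.65,-.0645,.707,-.051),(.076,.588,-.288,.652,-.269),(.064,.48,-.411,.542,-.408),(.088,.38,-.31,.443,-.288)]:
    q,f=fitdisc(c,W,cx,cy,np.arctan2(cy-gy,cx-gx),D); g=q[:2]-.07*np.array([np.cos(q[2]),np.sin(q[2])])
    print(D,q[:2].round(4),'slot deg',np.degrees(q[2]).round(1),'grip',g.round(4),'f',round(f,4))
g=c.max(-1).astype(int)
for n in('top','side'):
    d=np.load(n+'0.npz');c,W=d['c'],d['W'];X,Y,Z=[W[...,i] for i in range(3)];g=c.max(-1).astype(int)
    m=(abs(X-.44)<.06)&(abs(Y-.325)<.06); t=m&(Z>.165)&(Z<.19)&(g<90)
    tp=W[t]; print(n,'tab',len(tp),tp.mean(0).round(4),np.ptp(tp,axis=0).round(3), cv2.minAreaRect(tp[:,:2].astype(np.float32)))
    t=m&(Z>.006)&(Z<.02)&(g<70); tp=W[t]; print(' dish',len(tp),cv2.minEnclosingCircle(tp[:,:2].astype(np.float32)))
    st=W[m&(Z>.03)&(Z<.12)]; print(' stem',len(st),np.median(st,0).round(4))
    k=(abs(X-.62)<.2)&(Y>.1)&(Y<.38); kn=k&(Z>.185)&(Z<.205)&(g<70); kp=W[kn];print(' dark z.185-.205',len(kp),np.median(kp,0).round(4) if len(kp) else '')
    pl=W[k&(Z>.009)&(Z<.019)]; print(' plate',len(pl),cv2.minAreaRect(pl[:,:2].astype(np.float32)))
    ar=W[k&(Z>.158)&(Z<.172)]; print(' tines',len(ar),cv2.minAreaRect(ar[:,:2].astype(np.float32)),np.median(ar,0).round(3))
    print(' dark machine', np.nanmax(Z[(Y>.45)&(Y<.7)&(X>.2)&(X<.8)]), np.nanmin(Y[(Y>.42)&(Y<.7)&(X>.3)&(X<.6)&(Z>.08)]),' spect maxY',np.nanmax(Y[(Y<.28)&(X>.3)&(X<.55)&(Z>.08)&(Z<.21)]))
print(psi()[1])
E
```

```text
0.052 [ 0.6436 -0.0643] slot deg -168.9 grip [ 0.7123 -0.0508] f 0.0368
0.076 [ 0.5871 -0.2904] slot deg -163.2 grip [ 0.6541 -0.2701] f 0.0334
0.064 [ 0.4751 -0.4122] slot deg -178.0 grip [ 0.545  -0.4098] f 0.035
0.088 [ 0.38   -0.3112] slot deg -161.3 grip [ 0.4464 -0.2888] f 0.0303
top tab 49 [0.4362 0.3266 0.1779] [0.022 0.02  0.018] ((0.4362359344959259, 0.3277934491634369), (0.012238793075084686, 0.02394227869808674), 59.241024017333984)
 dish 147 ((0.4357420802116394, 0.3271768391132355), 0.035458896309137344)
 stem 10 [0.4349 0.3256 0.064 ]
 dark z.185-.205 29 [0.751  0.1943 0.187 ]
 plate 1838 ((0.6184229850769043, 0.2426585704088211), (0.2759198844432831, 0.39801132678985596), 89.00933837890625)
 tines 827 ((0.6098389625549316, 0.21476611495018005), (0.2301892191171646, 0.3751736581325531), 89.7095718383789) [0.684 0.19  0.164]
 dark machine 0.6343670965118582 0.48002317347378615  spect maxY 0.14691841909990183
side tab 39 [0.4389 0.324  0.1753] [0.024 0.023 0.02 ] ((0.4380730986595154, 0.3253245949745178), (0.013606487773358822, 0.026110852137207985), 48.73605728149414)
 dish 0 ((0.0, 0.0), 0.0)
 stem 32 [0.4399 0.3265 0.0952]
 dark z.185-.205 8 [0.6563 0.2572 0.1911]
 plate 898 ((0.7410635948181152, 0.24066364765167236), (0.26207995414733887, 0.21456235647201538), 68.78740692138672)
 tines 412 ((0.6625614166259766, 0.2758437395095825), (0.21124367415905, 0.4417109191417694), 52.323570251464844) [0.692 0.183 0.166]
 dark machine 0.6610803374773507 0.47295688677642683  spect maxY 0.12897480764852842
71.16214078342263
```

The masses, hanger (0.437, 0.327) and gauge yaw (about −24°) are located well enough to start. First move: retreat around the tall machine towards the gauge.

>>> step_arm(increments=[-0.1,-0.053,-0.156,0,0,0,-0.1,-0.053,-0.156,0,0,0,-0.1,-0.053,-0.156,0,0,0,-0.1,-0.053,-0.156,0,0,0,-0.1,-0.177,-0.209,0.3,0,0,-0.1,-0.177,-0.209,0.5,0,0,-0.1,-0.177,-0.209,0.7,0,0,-0.1,-0.31,-0.164,0.9,0,0,-0.1,-0.31,-0.164,1.1,0,0,-0.1,-0.31,-0.164,1.3,0,0,-0.1,-0.31,-0.164,1.5,0,0,-0.1,-0.31,-0.164,1.65,0,0,-0.1,-0.31,-0.164,1.65,0,0], gripper=130)

```text
t: 1.72
tcp_pos: [0.4502, 0.3605, 0.3299]
orientation: [-1.716, 1.569, -2.129]
ft_force: [1.1, -0.4, -0.1]
gripper_width: 0.0419
```

Run:
```python
from h import *
s,p,R=psi();print(s['tcp_pos'],p,s['qpos'].round(2),s['gripper_width'],s['t'])
from scipy.optimize import minimize
for n,(u0,u1,v0,v1) in dict(top=(180,275,70,175),side=(270,380,140,225)).items():
    d=np.load(n+'0.npz');c,W=d['c'],d['W'];b=np.s_[v0:v1,u0:u1];c=c[b];W=W[b];g=c.max(-1).astype(int)
    X,Y,Z=[W[...,i] for i in range(3)]
    m=(Z>.175)&(Z<.205)&(g<80)&(np.hypot(X-.656,Y-.257)<.03); print(n,'knob',m.sum(),W[m].mean(0).round(4),W[m].max(0).round(3),W[m].min(0).round(3))
    m=(Z>.147)&(Z<.163)&(np.hypot(X-.62,Y-.225)<.07); print(' bar',m.sum(),cv2.minAreaRect(W[m][:,:2].astype(np.float32)))
    hsv=cv2.cvtColor(c,cv2.COLOR_BGR2HSV)
    m=(abs(Z-.014)<.005)&(g<165); 
    nn,l,st,ce=cv2.connectedComponentsWithStats(m.astype(np.uint8)); m=l==1+np.argmax(st[1:,4])
    q=W[m][:,:2].astype(np.float32); print(' plate',m.sum(),g[m].mean(),cv2.minAreaRect(q))
    m=(Z>.158)&(Z<.175)&(g>150); q=W[m]; print(' arm',m.sum(),cv2.minAreaRect(q[:,:2].astype(np.float32)))
```

```text
[0.45017755 0.36046408 0.32989715] -23.661088722175524 [-1.07  0.15  0.37  1.5  -0.05  1.5  -1.12] 0.04188192047235852 1.725
top knob 19 [0.6535 0.2582 0.1919] [0.658 0.262 0.198] [0.649 0.254 0.175]
 bar 200 ((0.6560083031654358, 0.20874448120594025), (0.08505271375179291, 0.05892149358987808), 62.77981948852539)
 plate 1471 120.31475186947655 ((0.7161751985549927, 0.18707741796970367), (0.13064458966255188, 0.21818028390407562), 64.82323455810547)
 arm 588 ((0.6950348615646362, 0.1883206069469452), (0.0791488066315651, 0.1435624361038208), 63.22294235229492)
side knob 15 [0.6561 0.2546 0.1871] [0.658 0.26  0.2  ] [0.653 0.246 0.176]
 bar 84 ((0.6518809199333191, 0.19730675220489502), (0.07013474404811859, 0.04918490722775459), 63.71824645996094)
 plate 803 135.12079701120797 ((0.7049399614334106, 0.18709087371826172), (0.13072426617145538, 0.18516431748867035), 64.51300811767578)
 arm 799 ((0.6336622834205627, 0.13002227246761322), (0.6475430130958557, 0.2262524962425232), 70.81974029541016)
```

>>> step_arm(increments=[0.09,-0.0125,0.229,0,0,0,0.09,-0.0125,0.229,0,0,0,0.09,-0.0125,0.229,0,0,0,0.09,-0.0125,0.229,0.02,0,0,0.09,-0.0125,0.229,0.02,0,0,0.125,-0.0125,0.229,0.02,0,0,0.162,-0.0125,0.229,0.02,0,0,0.162,-0.0125,0.229,0.02,0,0])

```text
t: 2.72
tcp_pos: [0.6531, 0.2584, 0.1657]
orientation: [-2.342, 1.564, -2.768]
ft_force: [-0.4, -0.1, 0.7]
gripper_width: 0.0419
```

>>> step_arm(increments=[0,0,0,0,0,0,0,0,0,0,0,0,0,0,0,0,0,0,0,0,0,0,0,0], gripper=255, grip_force=25)

```text
t: 3.22
tcp_pos: [0.6552, 0.2588, 0.1714]
orientation: [1.827, 1.569, 1.4]
ft_force: [-4.9, 2.0, 3.4]
gripper_width: 0.011
```

Run:
```python
from h import *
s,p,R=psi();P=s['tcp_pos'];print(P,p,s['gripper_width'],s['ft_force'])
piv=np.array([.6219,.187]);v=P[:2]-piv;print(np.linalg.norm(v),np.degrees(np.arctan2(v[1],v[0])))
# rescale to 80 mm pivot at the known bar direction
for a in range(10,111,10):
    t=np.radians(a);q=piv+np.array([[np.cos(t),-np.sin(t)],[np.sin(t),np.cos(t)]])@v
    print(a,inc(P,p,[*q,P[2]],p+a).tolist())
c,W,pr,o=cam('top');b=c[90:180,170:270];cv2.imwrite('pics/k1.png',cv2.resize(b,None,fx=6,fy=6))
```

```text
[0.65519886 0.25881715 0.17136171] -24.457127077101813 0.010962357568621864 [-4.90005382  1.95980688  3.42452618]
0.07916134072702444 65.12465300584819
10 [-0.0, -0.0011, -0.0138, -0.1745, 0.0, 0.0]
20 [-0.0, -0.0046, -0.0271, -0.3491, 0.0, 0.0]
30 [-0.0, -0.0103, -0.0397, -0.5236, 0.0, 0.0]
40 [-0.0, -0.0181, -0.051, -0.6981, 0.0, 0.0]
50 [-0.0, -0.0278, -0.0608, -0.8727, 0.0, 0.0]
60 [-0.0, -0.0391, -0.0688, -1.0472, 0.0, 0.0]
70 [-0.0, -0.0515, -0.0748, -1.2217, 0.0, 0.0]
80 [-0.0, -0.0648, -0.0784, -1.3963, 0.0, 0.0]
90 [-0.0, -0.0786, -0.0797, 1.5708, 0.0, 0.0]
100 [-0.0, -0.0923, -0.0786, 1.3963, 0.0, 0.0]
110 [-0.0, -0.1057, -0.0752, 1.2217, 0.0, 0.0]
```

View pics/k1.png

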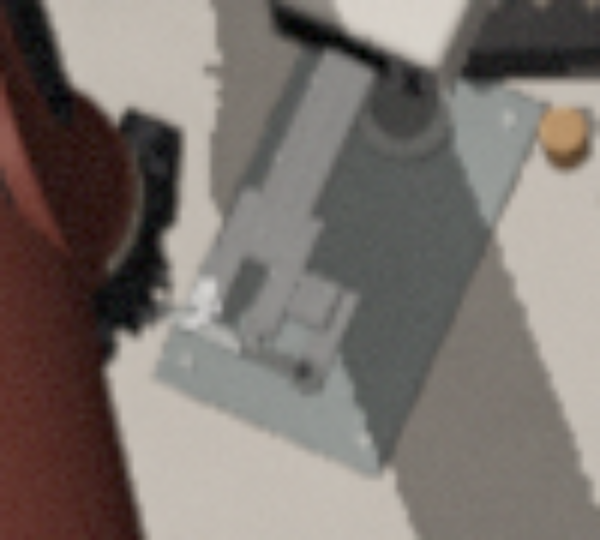

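The fingers are closed on the knob (opening 11 mm, 79 mm from the pivot). I swing it open along the arc.

>>> step_arm(increments=[0,-0.001,-0.014,-0.175,0,0,0,-0.0046,-0.027,-0.349,0,0,0,-0.0103,-0.04,-0.524,0,0,0,-0.018,-0.051,-0.698,0,0,0,-0.028,-0.061,-0.873,0,0,0,-0.039,-0.069,-1.047,0,0,0,-0.0515,-0.075,-1.222,0,0,0,-0.065,-0.0785,-1.396,0,0,0,-0.0786,-0.08,-1.57,0,0,0,-0.09,-0.079,-1.72,0,0,0,-0.09,-0.079,-1.72,0,0])

```text
t: 4.65
tcp_pos: [0.547, 0.2086, 0.1713]
orientation: [-0.608, 1.568, 0.682]
ft_force: [-0.5, 2.8, 4.1]
gripper_width: 0.011
```

>>> step_arm(increments=[0,0,0,0,0,0,0,0,0,0,0,0,-0.06,0,0,0,0,0,-0.12,0,0,0,0,0,-0.16,0,0,0,0,0,-0.16,0,0,0,0,0], gripper=130)

```text
t: 5.4
tcp_pos: [0.5477, 0.2089, 0.333]
orientation: [-0.869, 1.565, 0.422]
ft_force: [0.5, 0.5, -0.6]
gripper_width: 0.0418
```

Run:
```python
from h import *
s,p,R=psi();P=s['tcp_pos'];print(P,p,s['qpos'].round(2),s['gripper_width'],s['ft_force'],s['t'])
c,W,pr,o=cam('side');X,Y,Z=[W[...,i] for i in range(3)];g=c.max(-1)
m=(Z>.172)&(Z<.2)&(g<80)&(np.hypot(X-.62,Y-.187)<.1);q=W[m];print(len(q),np.median(q,0) if len(q) else '')
cv2.imwrite('pics/k2.png',cv2.resize(c[120:230,220:390],None,fx=4,fy=4))
# plan to mass 88 : via (.5,0,.33) then above grip
for t,f in[((.5,.05,.33),p-60),((.5,-.1,.33),p-90),((.4464,-.2888,.2),-71.3),((.4464,-.2888,.013),-71.3)]: print(t,inc(P,p,t,f).tolist())
```

```text
[0.54773732 0.20893996 0.33295595] 73.94794068161579 [-0.61  0.16  0.2   1.48 -0.03  1.5   0.88] 0.041750028836704374 [ 0.48393778  0.47456105 -0.56620434] 5.4
22 [0.54642141 0.20226153 0.18936444]
(0.5, 0.05, 0.33) [0.003, 0.0019, -0.1659, 1.0472, 0.0, 0.0]
(0.5, -0.1, 0.33) [0.003, -0.0395, -0.3101, 1.5708, 0.0, 0.0]
(0.4464, -0.2888, 0.2) [0.133, -0.0402, -0.5064, -0.6065, 0.0, 0.0]
(0.4464, -0.2888, 0.013) [0.32, -0.0402, -0.5064, -0.6065, 0.0, 0.0]
```

View pics/k2.png

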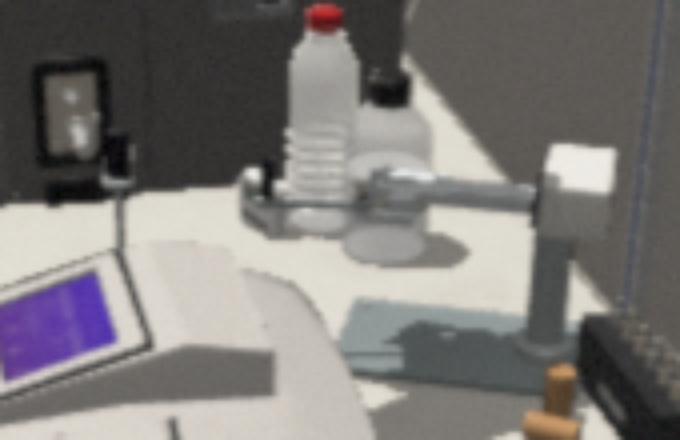

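The keeper is open: the knob is at about (0.547, 0.206), so the swing is about 1.76 rad. Next is mass_88.

>>> step_arm(increments=[0.003,0.002,-0.166,0.18,0,0,0.003,0.002,-0.166,0.36,0,0,0.003,0.002,-0.166,0.54,0,0,0.003,-0.04,-0.31,0.72,0,0,0.003,-0.04,-0.31,0.9,0,0,0.003,-0.04,-0.31,1.08,0,0,0.003,-0.04,-0.506,1.26,0,0,0.003,-0.04,-0.506,1.44,0,0,0.003,-0.04,-0.506,1.62,0,0,0.003,-0.04,-0.506,1.8,0,0,0.05,-0.04,-0.506,1.98,0,0,0.1,-0.04,-0.506,2.16,0,0,0.15,-0.04,-0.506,2.34,0,0,0.2,-0.04,-0.506,2.535,0,0,0.24,-0.04,-0.506,2.535,0,0,0.24,-0.04,-0.506,2.535,0,0])

```text
t: 7.45
tcp_pos: [0.4427, -0.2878, 0.086]
orientation: [-2.121, 1.563, 2.918]
ft_force: [0.3, -0.4, 0.7]
gripper_width: 0.0421
```

Run:
```python
from h import *
s,p,R=psi();P=s['tcp_pos'];print(P,p,s['qpos'].round(2),s['t'])
for t,f in[((.4464,-.2888,.012),-71.3)]: print(t,inc(P,p,t,f).tolist())
```

```text
[ 0.44268655 -0.28775114  0.08598909] -71.2566465948236 [-0.12  0.26  0.7   1.95 -0.2   1.01 -0.57] 7.45
(0.4464, -0.2888, 0.012) [0.074, 0.0032, 0.0022, 0.0008, 0.0, 0.0]
```

>>> step_arm(increments=[0.05,0.003,0.002,0,0,0,0.074,0.003,0.002,0,0,0,0.074,0.003,0.002,0,0,0])

```text
t: 7.82
tcp_pos: [0.4484, -0.2898, 0.0152]
orientation: [-2.07, 1.569, 2.97]
ft_force: [0.1, -1.0, 0.6]
gripper_width: 0.0419
```

>>> step_arm(increments=[0,0,0,0,0,0,0,0,0,0,0,0,0,0,0,0,0,0,0,0,0,0,0,0,-0.05,0,0,0,0,0,-0.11,0,0,0,0,0,-0.17,0,0,0,0,0,-0.23,0,0,0,0,0,-0.28,0,0,0,0,0,-0.28,0,0,0,0,0], gripper=255, grip_force=100)

```text
t: 9.07
tcp_pos: [0.4503, -0.2913, 0.2999]
orientation: [1.019, 1.563, -0.225]
ft_force: [0.1, -1.0, -2.3]
gripper_width: 0.01
```

```bash
cat > plan.py <<'E'
from h import *
import sys
# plan.py phi_deg D z0 psi_offset(+-90)
HX=(.437,.327)
def go(phi,D,n,off,hx=HX,approach=None):
    s,p,R=psi();P=s['tcp_pos'];print(P.round(4),round(p,1),s['qpos'].round(2),s['gripper_width'],s['ft_force'].round(1),s['t'])
    a=np.radians(phi);u=np.array([np.cos(a),np.sin(a)]);d0=D/2+.016
    zu=.018+.01*n; zt=zu+.012
    W=[('mid',(.5,-.05,.31),None),('mid2',(.5,.15,.31),None),('out',(*(hx+u*(.07+d0)),.31),0),('outlow',(*(hx+u*(.07+d0)),zt+.004),0),('in',(*(hx+u*.07),zt+.004),0)]
    for k,t,f in W:
        tgt=phi+off; dl=(tgt-p+180)%360-180
        v=inc(P,p,t,p); v[3]=round(-np.radians(dl),3); print(k,np.round(t,3),v[:4].tolist(),'rel',round((tgt-np.degrees(np.arctan2(t[1],t[0]))+180)%360-180))
if __name__=='__main__': go(float(sys.argv[1]),float(sys.argv[2]),int(sys.argv[3]),float(sys.argv[4]))
E
python3 plan.py 35 .088 0 -90
python3 - <<'E'
from h import *
c,W,pr,o=cam('top');cv2.imwrite('pics/m88.png',cv2.resize(c[180:280,330:450],None,fx=5,fy=5))
c,W,pr,o=cam('side');b=c[180:360,190:360];cv2.imwrite('pics/m88s.png',cv2.resize(b,None,fx=4,fy=4))
E
```

```text
[ 0.4503 -0.2913  0.2999] -71.2 [-0.22  0.06  0.75  1.67 -0.04  1.42 -0.7 ] 0.009974088882269853 [ 0.1 -1.  -2.3] 9.075
mid [ 0.5  -0.05  0.31] [-0.0101, 0.1246, -0.2125, -0.284] rel -49
mid2 [0.5  0.15 0.31] [-0.0101, 0.1889, -0.4019, -0.284] rel -72
out [0.543 0.402 0.31 ] [-0.0101, 0.311, -0.6261, -0.284] rel -91
outlow [0.543 0.402 0.034] [0.2659, 0.311, -0.6261, -0.284] rel -91
in [0.494 0.367 0.034] [0.2659, 0.2534, -0.6093, -0.284] rel -92
```

View pics/m88s.png

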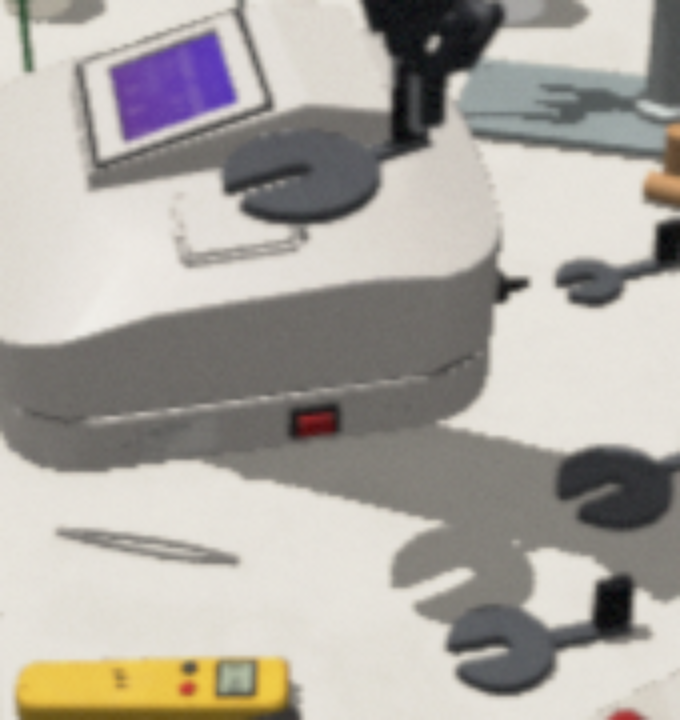

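The side crop shows mass_88 held level, its slot pointing away from the handle. I carry it to the hanger.

>>> step_arm(increments=[-0.01,0.125,-0.2125,-0.07,0,0,-0.01,0.125,-0.2125,-0.14,0,0,-0.01,0.125,-0.2125,-0.2,0,0,-0.01,0.125,-0.2125,-0.284,0,0,-0.01,0.189,-0.402,-0.284,0,0,-0.01,0.189,-0.402,-0.284,0,0,-0.01,0.189,-0.402,-0.284,0,0,-0.01,0.311,-0.626,-0.284,0,0,-0.01,0.311,-0.626,-0.284,0,0,-0.01,0.311,-0.626,-0.284,0,0,-0.01,0.311,-0.626,-0.284,0,0,-0.01,0.311,-0.626,-0.284,0,0,0.05,0.311,-0.626,-0.284,0,0,0.1,0.311,-0.626,-0.284,0,0,0.15,0.311,-0.626,-0.284,0,0,0.2,0.311,-0.626,-0.284,0,0,0.23,0.311,-0.626,-0.284,0,0,0.23,0.311,-0.626,-0.284,0,0])

```text
t: 11.42
tcp_pos: [0.5399, 0.4003, 0.0614]
orientation: [-1.403, 1.563, -2.362]
ft_force: [-0.4, -0.1, -0.2]
gripper_width: 0.0099
```

```bash
python3 plan.py 35 .088 0 -90
python3 - <<'E'
from h import *
ims=[]
c,W,pr,o=cam('top');np.savez('t1.npz',c=c,W=W);ims.append(cv2.resize(c[170:250,120:220],(500,400)))
c,W,pr,o=cam('side');np.savez('s1.npz',c=c,W=W);ims.append(cv2.resize(c[120:200,200:275],(300,400)));
cv2.imwrite('pics/p1.png',np.hstack(ims))
E
```

```text
[0.5399 0.4003 0.0614] -55.0 [-0.83  0.51  0.17  1.58 -0.09  1.06 -1.6 ] 0.009936278169957229 [-0.4 -0.1 -0.2] 11.425
mid [ 0.5  -0.05  0.31] [-0.2486, -0.291, 0.3459, 0.0] rel -49
mid2 [0.5  0.15 0.31] [-0.2486, -0.1763, 0.1821, 0.0] rel -72
out [0.543 0.402 0.31 ] [-0.2486, 0.0037, 0.001, 0.0] rel -91
outlow [0.543 0.402 0.034] [0.0274, 0.0037, 0.001, 0.0] rel -91
in [0.494 0.367 0.034] [0.0274, -0.0563, 0.001, 0.0] rel -92
```

View pics/p1.png

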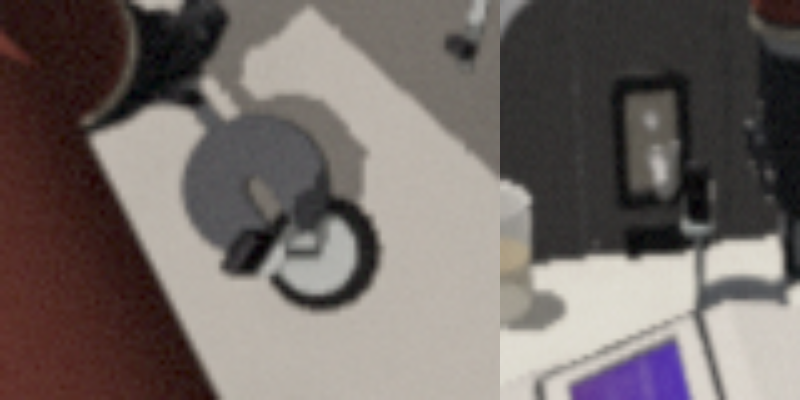

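```bash
cat >> h.py <<'E'
def fitheld(c,W,o,x,y,th,D,zt):
    """fit a raised disc (top at zt): rays cut with its plane, label by depth"""
    R=D/2; k=(zt-o[2])/(W[...,2]-o[2]); Q=o[:2]+k[...,None]*(W[...,:2]-o[:2])
    near=(np.hypot(Q[...,0]-x,Q[...,1]-y)<R+.015)&(W[...,2]<zt+.01)&np.isfinite(k)
    P=Q[near]; m=(np.abs(W[near][:,2]-zt)<.009).astype(float)
    def cost(q):
        d=P-q[:2]; ct,s=np.cos(q[2]),np.sin(q[2]); a=d@[ct,s]; b=d@[-s,ct]
        sg=lambda v:1/(1+np.exp(-v/.0012))
        disc=sg(R-np.hypot(a,b)); slot=sg(a)*sg(.0065-np.abs(b)); arm=sg(-a)*sg(.006-np.abs(b))*sg(.082+a)
        return np.mean((np.maximum(disc*(1-slot),arm)-m)**2)
    b=min((minimize(cost,[x+dx,y,th+dt],method='Nelder-Mead') for dx in(-.004,.004) for dt in(-.1,.1)),key=lambda o:o.fun)
    return b.x,b.fun
E
python3 - <<'E'
from h import *
c,W,pr,o=cam('top'); s,p,R=psi(); P=s['tcp_pos']
a=np.radians(35);u=np.array([np.cos(a),np.sin(a)]); e=P[:2]-.07*u
q,f=fitheld(c,W,o,*e,a+np.pi,.088,P[2]-.012+.01)
H=np.array([.4362,.3272]); d=H-q[:2]; n=np.array([-np.sin(q[2]),np.cos(q[2])]); ax=np.array([np.cos(q[2]),np.sin(q[2])])
print('exp',e,'fit',q[:2],np.degrees(q[2])-180,f,'stem ahead',d@ax,'lateral',d@n,P)
E
```

```text
exp [0.48536698 0.36270299] fit [0.47798572 0.35686854] 34.581253802785 0.09860950467802676 stem ahead 0.05124220909642996 lateral 0.000710264241488222 [0.54270762 0.40285334 0.06673702]
```

Run:
```python
from h import *
c,W,pr,o=cam('top'); s,p,R=psi(); P=s['tcp_pos'];print(P)
near=(np.hypot(W[...,0]-.482,W[...,1]-.36)<.06)&(W[...,2]>.04)&(W[...,2]<.09)
w=W[near];print(len(w),np.percentile(w[:,2],[5,25,50,75,95]).round(4))
A=np.c_[w[:,:2]-[.48,.36],np.ones(len(w))];k=(abs(w[:,2]-np.median(w[:,2]))<.008)
co=np.linalg.lstsq(A[k],w[k,2],rcond=None)[0];print('plane',co.round(4))
z=np.median(w[k,2])
for zz in(z,):
    q,f=fitheld(c,W,o,.482,.36,np.radians(215),.088,zz);print(zz,q,f)
m=w[k][:,:2].astype(np.float32);print(cv2.minEnclosingCircle(m))
u=np.array([np.cos(np.radians(35)),np.sin(np.radians(35))]);t=np.array([-u[1],u[0]])
a=(m-P[:2])@u;b=(m-P[:2])@t
print('radial extent',np.percentile(a,[0,1,99]),'lat',np.percentile(b,[0,1,99,100]))
```

```text
[0.54286629 0.40317818 0.06713587]
637 [0.0539 0.0569 0.0586 0.0605 0.0634]
plane [-0.0061 -0.0004  0.0586]
0.05856461723916234 [0.47877713 0.35856906 3.73277351] 0.024600866759344538
((0.48309463262557983, 0.3567732572555542), 0.05915836617350578)
radial extent [-0.13458488 -0.11769652 -0.02101981] lat [-0.04349887 -0.04175651  0.04193885  0.04419262]
```

>>> step_arm(increments=[0.015,0,0.0013,0,0,0,0.0275,0,0.0013,0,0,0,0.0275,0,0.0013,0,0,0,0.0275,-0.01,0.0013,0,0,0,0.0275,-0.02,0.0013,0,0,0,0.0275,-0.03,0.0013,0,0,0,0.0275,-0.03,0.0013,0,0,0,0.0275,-0.03,0.0013,0,0,0])

```text
t: 12.62
tcp_pos: [0.5183, 0.3847, 0.0382]
orientation: [1.668, 1.57, 0.709]
ft_force: [0.4, -0.5, -1.1]
gripper_width: 0.0101
```

Run:
```python
from h import *
c,W,pr,o=cam('top'); s,p,R=psi(); P=s['tcp_pos'];print(P,p,s['ft_force'],s['wrist_torque'])
X,Y,Z=[W[...,i] for i in range(3)]
k=(np.hypot(X-.436,Y-.327)<.035)&(Z>.16)&(Z<.19);print('tab',W[k].mean(0),cv2.minAreaRect(W[k][:,:2].astype(np.float32)))
near=(np.hypot(X-.453,Y-.34)<.06)&(Z>.022)&(Z<.048);z=np.median(Z[near])
q,f=fitheld(c,W,o,.453,.341,np.radians(215),.088,z);d=np.array([.4362,.3272])-q[:2]
print(z,q,np.degrees(q[2]),f,d@[np.cos(q[2]),np.sin(q[2])],d@[-np.sin(q[2]),np.cos(q[2])])
ims=[cv2.resize(c[170:250,120:220],(500,400))]
c,W,pr,o=cam('side');ims.append(cv2.resize(c[120:200,200:275],(300,400)));cv2.imwrite('pics/p2.png',np.hstack(ims))
```

```text
[0.5183681  0.38471248 0.03803843] -54.94505815482271 [ 0.30657301  0.65423288 -1.78798439] [ 0.07379914 -0.09786198  0.02047985]
tab [0.43487513 0.32742758 0.17635052] ((0.4347219169139862, 0.3283845782279968), (0.013096987269818783, 0.027452906593680382), 51.10194778442383)
0.030433621914163843 [0.45431299 0.34038732 3.73473356] 213.9844704957217 0.028768949996355042 0.022390381798269434 0.0008101980747606104
```

View pics/p2.png

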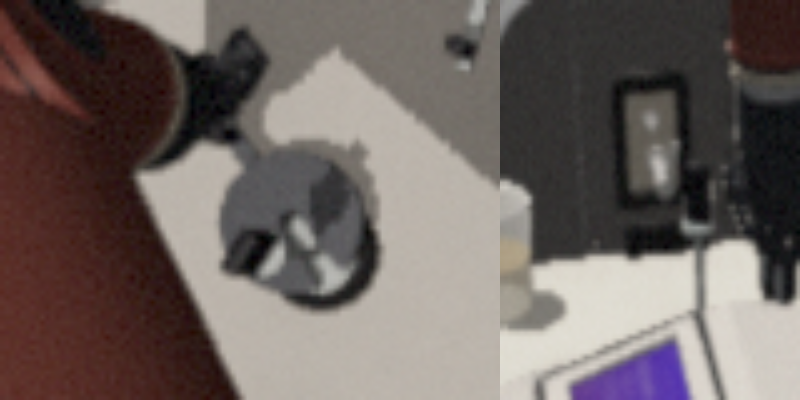

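>>> step_arm(increments=[0,-0.01,0.0005,0,0,0,0,-0.022,0.0005,0,0,0,0,-0.022,0.0005,0,0,0,0.0015,-0.022,0.0005,0,0,0,0.003,-0.022,0.0005,0,0,0,0.003,-0.022,0.0005,0,0,0])

```text
t: 13.48
tcp_pos: [0.5007, 0.3718, 0.0351]
orientation: [1.679, 1.57, 0.72]
ft_force: [0.8, -0.3, 2.7]
gripper_width: 0.01
```

>>> step_arm(increments=[0,0,0,0,0,0,0,0,0,0,0,0,0,0,0,0,0,0,-0.05,0,0,0,0,0,-0.1,0,0,0,0,0,-0.16,0,0,0,0,0,-0.22,0,0,0,0,0,-0.27,0,0,0,0,0,-0.27,0,0,0,0,0,-0.27,0.02,0,0,0,0], gripper=130)

```text
t: 14.72
tcp_pos: [0.5166, 0.3828, 0.3055]
orientation: [2.012, 1.57, 1.053]
ft_force: [-0.5, 0.9, -1.2]
gripper_width: 0.0415
```

Run:
```python
from h import *
c,W,pr,o=cam('top'); s,p,R=psi(); P=s['tcp_pos'];print(P,p,s['ft_force'],s['qpos'].round(2),s['t'])
X,Y,Z=[W[...,i] for i in range(3)]
near=(np.hypot(X-.436,Y-.327)<.06)&(Z>.018)&(Z<.048);z=np.median(Z[near])
q,f=fitheld(c,W,o,.436,.328,np.radians(215),.088,z);print(z,q,np.degrees(q[2]),f)
from h import fitdisc
q,f=fitdisc(c,W,.5871,-.2904,np.radians(-163.2),.076);print('76',q,np.degrees(q[2]),f)
cv2.imwrite('pics/p3.png',cv2.resize(c[170:260,120:220],(600,540)))
off=np.radians(16.8);g=q[:2]-.07*np.array([np.cos(q[2]),np.sin(q[2])])
print('grip',g)
ph=np.degrees(q[2])-180+90
for t in[(.5,.15,.31),(.52,-.1,.31),(*g,.2),(*g,.015)]:
    v=inc(P,p,t,p);print(np.round(t,3),v[:3].tolist(),'rot',-np.radians((ph-p+180)%360-180),ph)
```

```text
[0.51790569 0.38391128 0.30381756] -54.93083559746674 [-1.41467887 -0.86243709 -1.6159782 ] [-0.86  0.3   0.2   1.37 -0.06  1.48 -1.62] 14.775
0.027472819189478637 [0.43627063 0.3269862  3.73902658] 214.23044276537686 0.029267130416282493
76 [ 0.58774314 -0.29004119 -2.84501782] -163.00751381316874 0.034501692857230606
grip [ 0.65468715 -0.26958395]
[0.5  0.15 0.31] [-0.0062, -0.1491, 0.1812] rot -2.826095100902259 -253.00751381316877
[ 0.52 -0.1   0.31] [-0.0062, -0.2763, 0.3973] rot -2.826095100902259 -253.00751381316877
[ 0.655 -0.27   0.2  ] [0.1038, -0.2635, 0.6134] rot -2.826095100902259 -253.00751381316877
[ 0.655 -0.27   0.015] [0.2888, -0.2635, 0.6134] rot -2.826095100902259 -253.00751381316877
```

View pics/p3.png

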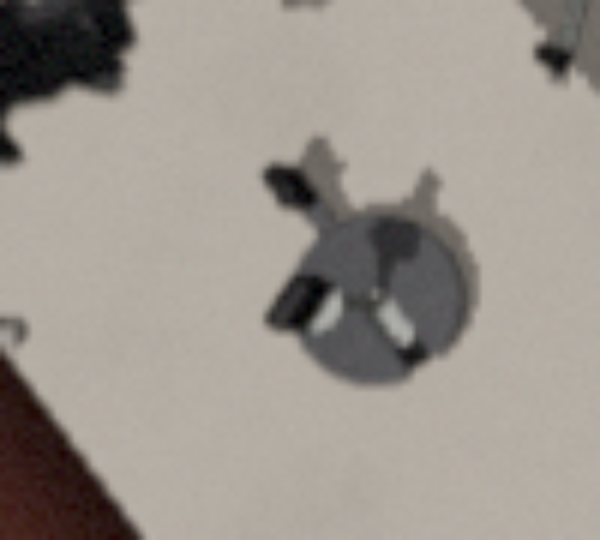

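Mass_88 is seated: disc centre (0.4363, 0.3270) against the stem at (0.4362, 0.3272), with the handle at 34°. Next is mass_76.

>>> step_arm(increments=[-0.006,-0.149,0.181,-0.18,0,0,-0.006,-0.149,0.181,-0.36,0,0,-0.006,-0.149,0.181,-0.54,0,0,-0.006,-0.149,0.181,-0.72,0,0,-0.006,-0.276,0.397,-0.9,0,0,-0.006,-0.276,0.397,-1.08,0,0,-0.006,-0.276,0.397,-1.26,0,0,-0.006,-0.276,0.397,-1.44,0,0,-0.006,-0.2635,0.613,-1.62,0,0,-0.006,-0.2635,0.613,-1.8,0,0,-0.006,-0.2635,0.613,-1.98,0,0,-0.006,-0.2635,0.613,-2.16,0,0,0.05,-0.2635,0.613,-2.34,0,0,0.1,-0.2635,0.613,-2.52,0,0,0.15,-0.2635,0.613,-2.7,0,0,0.2,-0.2635,0.613,-2.826,0,0,0.21,-0.2635,0.613,-2.826,0,0,0.21,-0.2635,0.613,-2.826,0,0,0.21,-0.2635,0.613,-2.826,0,0])

```text
t: 17.15
tcp_pos: [0.6544, -0.2708, 0.0974]
orientation: [-2.242, 1.567, -0.377]
ft_force: [-0.3, -0.6, 0.2]
gripper_width: 0.0418
```

Run:
```python
from h import *
s,p,R=psi();P=s['tcp_pos'];print(P,p,s['qpos'].round(2),s['t'],s['gripper_width'])
print(inc(P,p,(.6547,-.2696,.015),107).tolist())
```

```text
[ 0.65437051 -0.27081672  0.09740991] 106.82459807243588 [ 0.08  0.56  0.36  1.47 -0.21  1.15  2.34] 17.15 0.04184326113843873
[0.0824, -0.0007, 0.0011, -0.0031, 0.0, 0.0]
```

>>> step_arm(increments=[0.05,0,0.001,0,0,0,0.08,0,0.001,0,0,0,0.08,0,0.001,0,0,0,0.08,0,0.001,0,0,0])

```text
t: 17.65
tcp_pos: [0.6543, -0.27, 0.0175]
orientation: [-2.26, 1.567, -0.394]
ft_force: [0.3, -0.3, 1.2]
gripper_width: 0.0417
```

>>> step_arm(increments=[0,0,0,0,0,0,0,0,0,0,0,0,0,0,0,0,0,0,0,0,0,0,0,0,-0.05,0,0,0,0,0,-0.11,0,0,0,0,0,-0.17,0,0,0,0,0,-0.23,0,0,0,0,0,-0.29,0,0,0,0,0,-0.29,0,0,0,0,0,-0.29,0,0,0,0,0], gripper=255)

```text
t: 19.02
tcp_pos: [0.6526, -0.2691, 0.3044]
orientation: [0.563, 1.57, 2.429]
ft_force: [0.8, -0.3, -2.1]
gripper_width: 0.0104
```

```bash
sed -i 's/HX=.*/HX=(.4362,.3272)/' plan.py; python3 plan.py -35 .076 1 90
```

```text
[ 0.6526 -0.2691  0.3044] 107.0 [ 0.07  0.45  0.4   1.2  -0.17  1.53  2.31] 0.01039122799641032 [ 0.8 -0.3 -2.1] 19.025
mid [ 0.5  -0.05  0.31] [-0.0056, 0.082, 0.2541, 0.907] rel 61
mid2 [0.5  0.15 0.31] [-0.0056, 0.0237, 0.4454, 0.907] rel 38
out [0.538 0.256 0.31 ] [-0.0056, -0.0434, 0.5358, 0.907] rel 30
outlow [0.538 0.256 0.044] [0.2604, -0.0434, 0.5358, 0.907] rel 30
in [0.494 0.287 0.044] [0.2604, -0.0102, 0.5784, 0.907] rel 25
```

The open keeper knob at (0.547, 0.206) would be in the way of the gripper on a −35° approach. I'll insert this mass at −18° and then turn it about the stem.

```bash
python3 plan.py -18 .076 1 90
```

```text
[ 0.6526 -0.2691  0.3044] 107.0 [ 0.07  0.45  0.4   1.2  -0.17  1.53  2.31] 0.01039122799641032 [ 0.8 -0.3 -2.1] 19.025
mid [ 0.5  -0.05  0.31] [-0.0056, 0.082, 0.2541, 0.61] rel 78
mid2 [0.5  0.15 0.31] [-0.0056, 0.0237, 0.4454, 0.61] rel 55
out [0.554 0.289 0.31 ] [-0.0056, -0.0686, 0.5625, 0.61] rel 44
outlow [0.554 0.289 0.044] [0.2604, -0.0686, 0.5625, 0.61] rel 44
in [0.503 0.306 0.044] [0.2604, -0.0244, 0.5934, 0.61] rel 41
```

>>> step_arm(increments=[-0.006,0.082,0.254,0.15,0,0,-0.006,0.082,0.254,0.3,0,0,-0.006,0.082,0.254,0.45,0,0,-0.006,0.082,0.254,0.61,0,0,-0.006,0.024,0.445,0.61,0,0,-0.006,0.024,0.445,0.61,0,0,-0.006,0.024,0.445,0.61,0,0,-0.006,0.024,0.445,0.61,0,0,-0.006,-0.0686,0.5625,0.61,0,0,-0.006,-0.0686,0.5625,0.61,0,0,-0.006,-0.0686,0.5625,0.61,0,0,0.05,-0.0686,0.5625,0.61,0,0,0.1,-0.0686,0.5625,0.61,0,0,0.15,-0.0686,0.5625,0.61,0,0,0.2,-0.0686,0.5625,0.61,0,0,0.225,-0.0686,0.5625,0.61,0,0,0.225,-0.0686,0.5625,0.61,0,0,0.225,-0.0686,0.5625,0.61,0,0,0.225,-0.0686,0.5625,0.61,0,0])

```text
t: 21.4
tcp_pos: [0.5549, 0.2892, 0.0813]
orientation: [-0.709, 1.569, 0.548]
ft_force: [-0.2, 0.1, -1.0]
gripper_width: 0.0102
```

```bash
cat > meas.py <<'E'
from h import *
import sys
phi,D,zt=map(float,sys.argv[1:4]); H=np.array([.4362,.3272])
s,p,R=psi();P=s['tcp_pos'];print(P.round(4),round(p,2),s['ft_force'].round(1),round(s['gripper_width'],4),s['t'])
c,W,pr,o=cam('top');X,Y,Z=[W[...,i] for i in range(3)]
a=np.radians(phi);u=np.array([np.cos(a),np.sin(a)]);e=P[:2]-.072*u
near=(np.hypot(X-e[0],Y-e[1])<D/2)&(abs(Z-(P[2]-.006))<.009)
z=np.median(Z[near]);w=W[near];co=np.linalg.lstsq(np.c_[(w[:,:2]-e)@u,(w[:,:2]-e)@[-u[1],u[0]],np.ones(len(w))],w[:,2],rcond=None)[0]
q,f=fitheld(c,W,o,*e,a+np.pi,D,z);d=H-q[:2]
ty=np.array([-np.sin(np.radians(p)),np.cos(np.radians(p))]);tz=np.array([np.cos(np.radians(p)),np.sin(np.radians(p))])
print('n',near.sum(),'top z',z.round(4),'slope',co[:2].round(3),'centre',q[:2].round(4),'handle',np.degrees(q[2]-np.pi).round(1),'f',round(f,4),'tcp-centre',np.linalg.norm(P[:2]-q[:2]).round(4))
print('to go, tool y,z:',(d@ty).round(4),(d@tz).round(4))
E
python3 meas.py -18 .076 0
python3 - <<'E'
from h import *
c,W,pr,o=cam('top');cv2.imwrite('pics/p4.png',cv2.resize(c[150:250,120:220],(500,500)))
E
```

```text
[0.5549 0.2892 0.0813] 72.02 [-0.2  0.1 -1. ] 0.0102 21.4
n 71 top z 0.0744 slope [ 0.074 -0.101] centre [0.4851 0.309 ] handle -17.9 f 0.0235 tcp-centre 0.0725
to go, tool y,z: 0.0522 0.0022
```

View pics/p4.png

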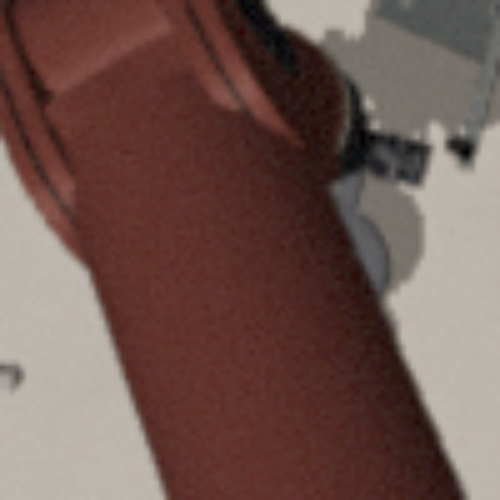

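The arm hides most of this disc, so I rely on kinematics, which agreed with the camera to about 1 mm on mass_88. I watch the forces.

>>> step_arm(increments=[0.02,0,0.0005,0,0,0,0.034,0,0.0005,0,0,0,0.034,0,0.0005,0,0,0,0.034,0.01,0.0005,0,0,0,0.034,0.02,0.0005,0,0,0,0.034,0.03,0.0005,0,0,0,0.034,0.03,0.0005,0,0,0,0.034,0.03,0.0005,0,0,0])

```text
t: 22.5
tcp_pos: [0.526, 0.2986, 0.046]
orientation: [-0.928, 1.57, 0.329]
ft_force: [0.7, 0.4, -1.1]
gripper_width: 0.0102
```

```bash
python3 meas.py -18 .076 0
python3 - <<'E'
from h import *
c,W,pr,o=cam('side');X,Y,Z=[W[...,i] for i in range(3)];g=c.max(-1)
k=(np.hypot(X-.436,Y-.327)<.035)&(Z>.16)&(Z<.19)&(g<90);print('tab',k.sum(),W[k].mean(0),cv2.minAreaRect(W[k][:,:2].astype(np.float32)))
E
```

```text
[0.526  0.2986 0.046 ] 72.03 [ 0.7  0.4 -1.1] 0.0102 22.5
n 98 top z 0.039 slope [ 0.03  -0.006] centre [0.4558 0.3177] handle -16.7 f 0.0241 tcp-centre 0.0728
to go, tool y,z: 0.0215 0.003
tab 49 [0.43894542 0.32369398 0.17292379] ((0.4390825033187866, 0.32487133145332336), (0.017382076010107994, 0.026020828634500504), 61.347774505615234)
```

>>> step_arm(increments=[0,0.01,0.001,0,0,0,0,0.0225,0.001,0,0,0,0,0.0225,0.001,0,0,0,0,0.0225,0.001,0,0,0])

```text
t: 23.1
tcp_pos: [0.5048, 0.3064, 0.0459]
orientation: [-1.521, 1.571, -0.264]
ft_force: [-0.1, -0.2, -1.6]
gripper_width: 0.0104
```

>>> step_arm(increments=[0,0.0003,-0.0065,0.09,0,0,0,0.0013,-0.0137,0.19,0,0,0,0.003,-0.0207,0.29,0,0,0,0.0055,-0.0277,0.395,0,0,0,0.0055,-0.0277,0.395,0,0,0,0.0055,-0.0277,0.395,0,0])

```text
t: 23.85
tcp_pos: [0.4913, 0.282, 0.0459]
orientation: [-0.422, 1.57, 0.442]
ft_force: [-0.5, 0.0, -0.7]
gripper_width: 0.0103
```

>>> step_arm(increments=[0.002,0,0,0,0,0,0.0035,0,0,0,0,0,0.0035,0,0,0,0,0])

```text
t: 24.22
tcp_pos: [0.492, 0.282, 0.0439]
orientation: [-0.236, 1.569, 0.626]
ft_force: [-2.4, -3.6, 14.6]
gripper_width: 0.0098
```

```bash
python3 meas.py -40 .076 0
```

```text
[0.492  0.282  0.0439] 49.42 [-2.4 -3.6 14.6] 0.0098 24.225
n 3 top z 0.0349 slope [0.994 1.105] centre [0.4372 0.3206] handle -23.5 f 0.0455 tcp-centre 0.067
to go, tool y,z: 0.0051 0.0044
```

>>> step_arm(increments=[-0.001,0,0,0,0,0,-0.001,0,0,0,0,0,-0.001,0,0,0,0,0,-0.05,0,0,0,0,0,-0.1,0,0,0,0,0,-0.16,0,0,0,0,0,-0.22,0,0,0,0,0,-0.26,0,0,0,0,0,-0.26,-0.15,0,0,0,0,-0.26,-0.15,0,0,0,0,-0.26,-0.15,0,0,0,0,-0.26,-0.15,0,0,0,0], gripper=130)

```text
t: 25.78
tcp_pos: [0.606, 0.1818, 0.3015]
orientation: [-2.805, 1.569, -1.947]
ft_force: [-0.5, 0.5, 0.2]
gripper_width: 0.0421
```

```bash
cat > chk.py <<'E'
from h import *
import sys
# chk.py D handle layer pick: D x y th off
D,phi,n=map(float,sys.argv[1:4])
s,p,R=psi();P=s['tcp_pos'];print(P.round(4),round(p,1),s['qpos'].round(2),s['t'])
c,W,pr,o=cam('top');X,Y,Z=[W[...,i] for i in range(3)]
near=(np.hypot(X-.436,Y-.327)<D/2)&(abs(Z-(.028+.01*n))<.006);z=np.median(Z[near])
w=W[near];co=np.linalg.lstsq(np.c_[w[:,:2]-[.436,.327],np.ones(len(w))],w[:,2],rcond=None)[0]
q,f=fitheld(c,W,o,.436,.327,np.radians(phi+180),D,z);print('seated',near.sum(),z.round(4),q[:2].round(4),np.degrees(q[2]-np.pi).round(1),round(f,4),'slope',co[:2].round(3))
b=c[165:255,135:225];cv2.imwrite('pics/chk%d.png'%n,cv2.resize(b,(540,540)))
if len(sys.argv)>4:
    D,x,y,th,off=map(float,sys.argv[4:9])
    q,f=fitdisc(c,W,x,y,np.radians(th),D);g=q[:2]-.07*np.array([np.cos(q[2]),np.sin(q[2])]);ph=np.degrees(q[2])-180+off
    print('next',q[:2].round(4),np.degrees(q[2]).round(1),round(f,4),'grip',g.round(4),'psi',ph%360)
    for t in[(.5,.15,.31),(.52,-.1,.31),(*g,.31),(*g,.097)]: print(np.round(t,3),inc(P,p,t,p)[:3].tolist())
    print('rot',-np.radians((ph-p+180)%360-180))
E
python3 chk.py .076 -40 1 .064 .4751 -.4122 -178 -90
```

```text
[0.606  0.1818 0.3015] 49.2 [-0.57  0.28  0.26  1.41 -0.07  1.47  0.55] 25.775
seated 0 nan [0.432 0.327] -45.7 nan slope [0. 0.]
next [ 0.5593 -0.4038] -193.2 0.0773 grip [ 0.6274 -0.4198] psi 256.77935622635516
[0.5  0.15 0.31] [-0.0085, 0.0595, -0.0934]
[ 0.52 -0.1   0.31] [-0.0085, -0.1191, -0.2695]
[ 0.627 -0.42   0.31 ] [-0.0085, -0.4095, -0.4412]
[ 0.627 -0.42   0.097] [0.2045, -0.4095, -0.4412]
rot 2.659724798028564
  return _methods._mean(a, axis=axis, dtype=dtype,
  ret = ret.dtype.type(ret / rcount)
```

View pics/chk1.png

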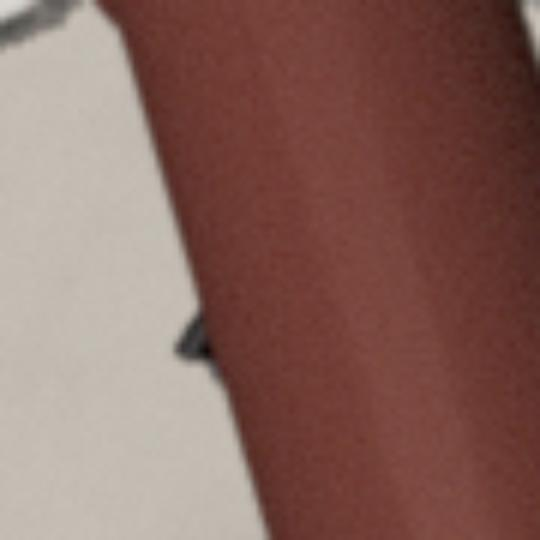

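>>> step_arm(increments=[-0.008,-0.119,-0.27,0.18,0,0,-0.008,-0.119,-0.27,0.36,0,0,-0.008,-0.119,-0.27,0.54,0,0,-0.008,-0.119,-0.27,0.72,0,0,-0.008,-0.119,-0.27,0.9,0,0,-0.008,-0.34,-0.488,1.08,0,0,-0.008,-0.34,-0.488,1.26,0,0,-0.008,-0.34,-0.488,1.44,0,0,-0.008,-0.34,-0.488,1.62,0,0,-0.008,-0.34,-0.488,1.8,0,0,-0.008,-0.34,-0.488,1.98,0,0,-0.008,-0.34,-0.488,2.16,0,0,-0.008,-0.34,-0.488,2.34,0,0,-0.008,-0.34,-0.488,2.395,0,0,-0.008,-0.34,-0.488,2.395,0,0,-0.008,-0.34,-0.488,2.395,0,0])

```text
t: 27.82
tcp_pos: [0.5458, -0.4067, 0.3102]
orientation: [2.735, 1.57, 1.205]
ft_force: [-0.6, 0.4, -0.8]
gripper_width: 0.042
```

```bash
python3 chk.py .076 -40 1 .064 .4751 -.4122 -178 -90
```

```text
[ 0.5458 -0.4067  0.3102] -87.7 [-0.01  0.48  0.9   1.28 -0.37  1.54 -0.69] 27.825
seated 367 0.0377 [0.436  0.3257] -40.6 0.0799 slope [ 0.004 -0.002]
next [ 0.4759 -0.4125] -176.7 0.0441 grip [ 0.5457 -0.4085] psi 273.2798416107311
[0.5  0.15 0.31] [0.0002, -0.0232, -0.5581]
[ 0.52 -0.1   0.31] [0.0002, -0.0134, -0.3075]
[ 0.546 -0.408  0.31 ] [0.0002, -0.0001, 0.0018]
[ 0.546 -0.408  0.097] [0.2132, -0.0001, 0.0018]
rot -0.016753058766370992
```

View pics/chk1.png

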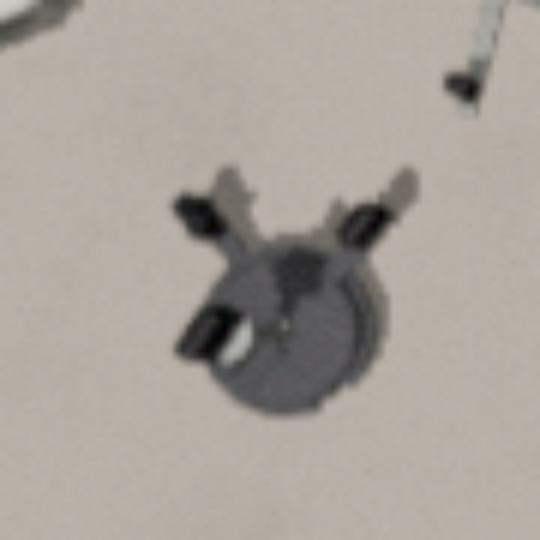

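Mass_76 is seated (handle −40.6°, flat). Now mass_64.

>>> step_arm(increments=[0.06,0,0.002,-0.01,0,0,0.12,0,0.002,-0.01,0,0,0.18,0,0.002,-0.01,0,0,0.24,0,0.002,-0.01,0,0,0.28,0,0.002,-0.01,0,0,0.294,0,0.002,-0.01,0,0,0.294,0,0.002,-0.01,0,0,0.294,0,0.002,-0.01,0,0])

```text
t: 28.88
tcp_pos: [0.5464, -0.4106, 0.0185]
orientation: [0.938, 1.568, -0.585]
ft_force: [0.6, 0.3, 0.2]
gripper_width: 0.0418
```

>>> step_arm(increments=[0,0,0,0,0,0,0,0,0,0,0,0,0,0,0,0,0,0,0,0,0,0,0,0,-0.05,0,0,0,0,0,-0.11,0,0,0,0,0,-0.17,0,0,0,0,0,-0.23,0,0,0,0,0,-0.29,0,0,0,0,0,-0.29,0,0,0,0,0,-0.29,0,0,0,0,0], gripper=255)

```text
t: 30.25
tcp_pos: [0.5452, -0.4095, 0.3058]
orientation: [-2.949, 1.57, 1.812]
ft_force: [0.6, 0.4, -1.2]
gripper_width: 0.0098
```

```bash
python3 plan.py 145 .064 2 -90
```

```text
[ 0.5452 -0.4095  0.3058] -87.3 [-0.01  0.49  0.9   1.29 -0.38  1.54 -0.68] 0.009816355557742478 [ 0.6  0.4 -1.2] 30.25
mid [ 0.5  -0.05  0.31] [-0.0042, -0.028, -0.3612, -2.483] rel 61
mid2 [0.5  0.15 0.31] [-0.0042, -0.0185, -0.561, -2.483] rel 38
out [0.34  0.395 0.31 ] [-0.0042, -0.1671, -0.8132, -2.483] rel 6
outlow [0.34  0.395 0.054] [0.2518, -0.1671, -0.8132, -2.483] rel 6
in [0.379 0.367 0.054] [0.2518, -0.1291, -0.7839, -2.483] rel 11
```

>>> step_arm(increments=[-0.004,-0.028,-0.361,-0.18,0,0,-0.004,-0.028,-0.361,-0.36,0,0,-0.004,-0.028,-0.361,-0.54,0,0,-0.004,-0.028,-0.361,-0.72,0,0,-0.004,-0.028,-0.361,-0.9,0,0,-0.004,-0.028,-0.361,-1.08,0,0,-0.004,-0.018,-0.561,-1.26,0,0,-0.004,-0.018,-0.561,-1.44,0,0,-0.004,-0.018,-0.561,-1.62,0,0,-0.004,-0.018,-0.561,-1.8,0,0,-0.004,-0.167,-0.813,-1.98,0,0,-0.004,-0.167,-0.813,-2.16,0,0,-0.004,-0.167,-0.813,-2.34,0,0,-0.004,-0.167,-0.813,-2.483,0,0,-0.004,-0.167,-0.813,-2.483,0,0,-0.004,-0.167,-0.813,-2.483,0,0])

```text
t: 32.25
tcp_pos: [0.3361, 0.397, 0.3079]
orientation: [2.95, 1.567, -2.366]
ft_force: [-0.1, -0.8, 0.4]
gripper_width: 0.0102
```

>>> step_arm(increments=[0.05,0,0,0,0,0,0.1,0,0,0,0,0,0.15,0,0,0,0,0,0.2,0,0,0,0,0,0.22,0,0,0,0,0,0.22,0,0,0,0,0,0.22,0,0,0,0,0])

```text
t: 33.12
tcp_pos: [0.3402, 0.3943, 0.0909]
orientation: [-0.397, 1.57, 0.563]
ft_force: [-0.2, -0.3, -1.0]
gripper_width: 0.0101
```

```bash
python3 meas.py 145 .064 0;python3 plan.py 145 .064 2 -90|tail -2
```

```text
[0.3402 0.3943 0.0909] 54.97 [-0.2 -0.3 -1. ] 0.0101 33.125
n 293 top z 0.0827 slope [ 0.008 -0.001] centre [0.3975 0.3513] handle 145.8 f 0.0307 tcp-centre 0.0716
to go, tool y,z: -0.0455 0.0025
outlow [0.34  0.395 0.054] [0.0373, 0.0008, -0.0003, -0.0] rel 6
in [0.379 0.367 0.054] [0.0373, -0.0472, -0.0003, -0.0] rel 11
```

>>> step_arm(increments=[0.02,0,0.0018,0,0,0,0.032,0,0.0018,0,0,0,0.032,0,0.0018,0,0,0,0.032,-0.01,0.0018,0,0,0,0.032,-0.02,0.0018,0,0,0,0.032,-0.025,0.0018,0,0,0,0.032,-0.025,0.0018,0,0,0,0.032,-0.025,0.0018,0,0,0])

```text
t: 34.17
tcp_pos: [0.3611, 0.3817, 0.0583]
orientation: [2.082, 1.571, 3.042]
ft_force: [-0.6, -0.1, -1.0]
gripper_width: 0.0102
```

```bash
python3 meas.py 145 .064 0
```

```text
[0.3611 0.3817 0.0583] 55.01 [-0.6 -0.1 -1. ] 0.0102 34.175
n 224 top z 0.0505 slope [ 0.013 -0.004] centre [0.4184 0.3385] handle 144.8 f 0.0437 tcp-centre 0.0718
to go, tool y,z: -0.021 0.001
```

>>> step_arm(increments=[0,-0.01,0.0005,0,0,0,0,-0.021,0.0005,0,0,0,0,-0.021,0.0005,0,0,0,0.0015,-0.021,0.0005,0,0,0,0.0025,-0.021,0.0005,0,0,0,0.0025,-0.021,0.0005,0,0,0])

```text
t: 34.98
tcp_pos: [0.3786, 0.37, 0.0558]
orientation: [-3.059, 1.571, -2.099]
ft_force: [0.0, 1.1, -0.4]
gripper_width: 0.0095
```

>>> step_arm(increments=[0,0,0,0,0,0,0,0,0,0,0,0,0,0,0,0,0,0,-0.05,0,0,0,0,0,-0.1,0,0,0,0,0,-0.16,0,0,0,0,0,-0.22,0,0,0,0,0,-0.25,0,0,0,0,0,-0.25,0.02,0,0,0,0,-0.25,0.02,0,0,0,0], gripper=130)

```text
t: 36.22
tcp_pos: [0.3613, 0.3823, 0.306]
orientation: [0.94, 1.57, 1.902]
ft_force: [0.2, -0.4, -0.2]
gripper_width: 0.0415
```

```bash
python3 chk.py .064 145 2 .052 .6436 -.0643 -169 -90
```

```text
[0.3613 0.3823 0.306 ] 55.1 [-1.07  0.05  0.18  1.66 -0.01  1.44  0.07] 36.225
seated 249 0.0481 [0.4366 0.3262] 145.6 0.0715 slope [-0.018  0.019]
next [ 0.6447 -0.0641] -168.6 0.0397 grip [ 0.7134 -0.0502] psi 281.4201288385271
[0.5  0.15 0.31] [-0.004, -0.2466, -0.1114]
[ 0.52 -0.1   0.31] [-0.004, -0.4058, -0.3051]
[ 0.713 -0.05   0.31 ] [-0.004, -0.536, -0.1537]
[ 0.713 -0.05   0.097] [0.209, -0.536, -0.1537]
rot 2.333932127684103
```

>>> step_arm(increments=[-0.004,-0.247,-0.111,0.18,0,0,-0.004,-0.247,-0.111,0.36,0,0,-0.004,-0.247,-0.111,0.54,0,0,-0.004,-0.247,-0.111,0.72,0,0,-0.004,-0.247,-0.111,0.9,0,0,-0.004,-0.536,-0.154,1.08,0,0,-0.004,-0.536,-0.154,1.26,0,0,-0.004,-0.536,-0.154,1.44,0,0,-0.004,-0.536,-0.154,1.62,0,0,-0.004,-0.536,-0.154,1.8,0,0,0.05,-0.536,-0.154,1.98,0,0,0.1,-0.536,-0.154,2.16,0,0,0.15,-0.536,-0.154,2.334,0,0,0.17,-0.536,-0.154,2.334,0,0,0.17,-0.536,-0.154,2.334,0,0,0.17,-0.536,-0.154,2.334,0,0])

```text
t: 38.28
tcp_pos: [0.7143, -0.0528, 0.1382]
orientation: [1.257, 1.568, -0.115]
ft_force: [-0.8, 0.3, 0.4]
gripper_width: 0.0421
```

Run:
```python
from h import *
s,p,R=psi();P=s['tcp_pos'];print(P,p,s['qpos'].round(2),s['t'])
c,W,pr,o=cam('top')
q,f=fitdisc(c,W,.6447,-.0641,np.radians(-168.6),.052);print(q,np.degrees(q[2]),f)
g=q[:2]-.07*np.array([np.cos(q[2]),np.sin(q[2])]);print(g,inc(P,p,(*g,.015),np.degrees(q[2])+90).tolist())
```

```text
[ 0.71426193 -0.05281253  0.13820258] -78.60725977348436 [-0.49  0.63  0.77  1.42 -0.44  1.26 -1.06] 38.275
[ 1.45354056 -0.01709333 -1.51195006] -86.62835716429244 0.0
[1.44942369 0.0527855 ] [0.1232, 0.7415, 0.0417, -1.4308, 0.0, 0.0]h.py:23: RuntimeWarning: overflow encountered in exp
  sg=lambda v:1/(1+np.exp(-v/.0015))
```

Run:
```python
from h import *
for n in('side','top'):
    c,W,pr,o=cam(n);X,Y,Z=[W[...,i] for i in range(3)];g=c.max(-1)
    k=(np.hypot(X-.69,Y+.055)<.12)&(Z>.02)&(Z<.046)&(g<80);print(n,k.sum(),W[k].mean(0),cv2.minAreaRect(W[k][:,:2].astype(np.float32)) if k.sum() else '')
d=np.load('side0.npz');c,W=d['c'],d['W'];X,Y,Z=[W[...,i] for i in range(3)];g=c.max(-1)
k=(np.hypot(X-.69,Y+.055)<.12)&(Z>.02)&(Z<.046)&(g<80);print('old',k.sum(),W[k].mean(0))
print(pr([.713,-.05,.03]))
```

```text
side 174 [ 0.76901247 -0.06692909  0.03460015] ((0.7062928676605225, -0.09816282242536545), (0.23941868543624878, 0.09705758839845657), 20.81206512451172)
top 1 [ 0.5786847  -0.09207516  0.03694263] ((0.5786846876144409, -0.0920751616358757), (0.0, 0.0), 0.0)
old 170 [ 0.76655198 -0.0681859   0.03446191]
[304.29334388 128.12042054]
```

Run:
```python
from h import *
c,W,pr,o=cam('side');d=np.load('side0.npz')
for c,W in((c,W),(d['c'],d['W'])):
    X,Y,Z=[W[...,i] for i in range(3)];g=c.max(-1)
    k=(X>.6)&(X<.735)&(abs(Y+.06)<.08)&(Z>.02)&(Z<.046)&(g<80)&(np.hypot(X-.6,Y+.13)>.05);print(k.sum(),np.median(W[k],0))
    k=(X>.58)&(X<.735)&(abs(Y+.06)<.08)&(Z>.006)&(Z<.014)&(g<95);print('disc',k.sum(),np.median(W[k],0))
```

```text
50 [ 0.70986938 -0.05725003  0.03345181]
disc 158 [ 0.65108075 -0.06325558  0.01045322]
50 [ 0.70847237 -0.05773747  0.03212417]
disc 125 [ 0.65148228 -0.06482645  0.0100032 ]
```

>>> step_arm(increments=[0.05,-0.001,-0.001,0,0,0,0.1,-0.001,-0.001,0,0,0,0.121,-0.001,-0.001,0,0,0,0.121,-0.001,-0.001,0,0,0,0.121,-0.001,-0.001,0,0,0])

```text
t: 39.1
tcp_pos: [0.7134, -0.0518, 0.0172]
orientation: [1.263, 1.568, -0.111]
ft_force: [0.4, 0.1, 1.1]
gripper_width: 0.0419
```

>>> step_arm(increments=[0,0,0,0,0,0,0,0,0,0,0,0,0,0,0,0,0,0,0,0,0,0,0,0,-0.05,0,0,0,0,0,-0.11,0,0,0,0,0,-0.17,0,0,0,0,0,-0.23,0,0,0,0,0,-0.29,0,0,0,0,0,-0.29,0,0,0,0,0,-0.29,0,0,0,0,0], gripper=255)

```text
t: 40.48
tcp_pos: [0.7117, -0.0513, 0.3043]
orientation: [-2.462, 1.57, 2.447]
ft_force: [-0.3, 0.3, -0.4]
gripper_width: 0.0104
```

```bash
python3 plan.py 222 .052 3 -90
```

```text
[ 0.7117 -0.0513  0.3043] -78.7 [-0.49  0.54  0.82  1.19 -0.39  1.56 -1.11] 0.010367464139818917 [-0.3  0.3 -0.4] 40.475
mid [ 0.5  -0.05  0.31] [-0.0057, -0.2074, -0.0427, 2.605] rel 138
mid2 [0.5  0.15 0.31] [-0.0057, -0.1683, -0.2388, 2.605] rel 115
out [0.353 0.252 0.31 ] [-0.0057, -0.2925, -0.3678, 2.605] rel 96
outlow [0.353 0.252 0.064] [0.2403, -0.2925, -0.3678, 2.605] rel 96
in [0.384 0.28  0.064] [0.2403, -0.2564, -0.3893, 2.605] rel 96
```

>>> step_arm(increments=[-0.006,-0.168,-0.239,-0.18,0,0,-0.006,-0.168,-0.239,-0.36,0,0,-0.006,-0.168,-0.239,-0.54,0,0,-0.006,-0.168,-0.239,-0.72,0,0,-0.006,-0.168,-0.239,-0.9,0,0,-0.006,-0.168,-0.239,-1.08,0,0,-0.006,-0.2925,-0.368,-1.26,0,0,-0.006,-0.2925,-0.368,-1.44,0,0,-0.006,-0.2925,-0.368,-1.62,0,0,-0.006,-0.2925,-0.368,-1.8,0,0,-0.006,-0.2925,-0.368,-1.98,0,0,-0.006,-0.2925,-0.368,-2.16,0,0,-0.006,-0.2925,-0.368,-2.34,0,0,-0.006,-0.2925,-0.368,-2.52,0,0,-0.006,-0.2925,-0.368,-2.7,0,0,-0.006,-0.2925,-0.368,-2.88,0,0,-0.006,-0.2925,-0.368,-2.88,0,0,-0.006,-0.2925,-0.368,-2.88,0,0])

```text
t: 42.72
tcp_pos: [0.3527, 0.2523, 0.31]
orientation: [2.605, 1.569, -2.175]
ft_force: [0.0, -0.4, -1.3]
gripper_width: 0.0101
```

```bash
python3 plan.py 222 .052 3 -90
```

```text
[0.3527 0.2523 0.31  ] 86.1 [-1.35 -0.21  0.53  1.85  0.11  1.48  0.67] 0.010117748860634018 [ 0.  -0.4 -1.3] 42.725
mid [ 0.5  -0.05  0.31] [0.0, -0.1676, -0.2915, -0.801] rel 138
mid2 [0.5  0.15 0.31] [0.0, -0.154, -0.092, -0.801] rel 115
out [0.353 0.252 0.31 ] [0.0, -0.0003, 0.0, -0.801] rel 96
outlow [0.353 0.252 0.064] [0.246, -0.0003, 0.0, -0.801] rel 96
in [0.384 0.28  0.064] [0.246, -0.0295, 0.0302, -0.801] rel 96
```

>>> step_arm(increments=[0,0.003,-0.003,-0.18,0,0,0,0.003,-0.003,-0.36,0,0,0,0.003,-0.003,-0.54,0,0,0,0.003,-0.003,-0.7,0,0,0.04,0.003,-0.003,-0.8,0,0,0.09,0.003,-0.003,-0.8,0,0,0.14,0.003,-0.003,-0.8,0,0,0.19,0.003,-0.003,-0.8,0,0,0.215,0.003,-0.003,-0.8,0,0,0.215,0.003,-0.003,-0.8,0,0,0.215,0.003,-0.003,-0.8,0,0])

```text
t: 44.1
tcp_pos: [0.3505, 0.2499, 0.0968]
orientation: [-1.616, 1.57, 0.689]
ft_force: [0.0, -0.1, -0.2]
gripper_width: 0.0105
```

```bash
python3 meas.py 222 .052 0;python3 plan.py 222 .052 3 -90|tail -2
```

```text
[0.3505 0.2499 0.0968] 132.05 [ 0.  -0.1 -0.2] 0.0105 44.1
n 188 top z 0.0901 slope [ 0.003 -0.034] centre [0.4025 0.2963] handle 222.5 f 0.0311 tcp-centre 0.0697
to go, tool y,z: -0.0457 0.0004
outlow [0.353 0.252 0.064] [0.033, -0.0032, -0.0001, 0.001] rel 96
in [0.384 0.28  0.064] [0.033, -0.0452, -0.0001, 0.001] rel 96
```

>>> step_arm(increments=[0.015,0,0,0,0,0,0.029,0,0,0,0,0,0.029,0,0,0,0,0,0.029,-0.01,0,0,0,0,0.029,-0.02,0,0,0,0,0.029,-0.03,0,0,0,0,0.029,-0.04,0,0,0,0,0.029,-0.0455,0,0,0,0,0.029,-0.0455,0,0,0,0,0.029,-0.0455,0,0,0,0])

```text
t: 45.4
tcp_pos: [0.3835, 0.2798, 0.0667]
orientation: [1.455, 1.57, -2.523]
ft_force: [-0.8, 0.2, -0.6]
gripper_width: 0.0101
```

```bash
python3 meas.py 222 .052 0
```

```text
[0.3835 0.2798 0.0667] 132.11 [-0.8  0.2 -0.6] 0.0101 45.4
n 123 top z 0.0599 slope [0.018 0.005] centre [0.4363 0.3266] handle 224.2 f 0.0351 tcp-centre 0.0706
to go, tool y,z: -0.0003 0.0005
```

>>> step_arm(increments=[0.0015,0,0,0,0,0,0.0025,0,0,0,0,0,0.0025,0,0,0,0,0])

```text
t: 45.82
tcp_pos: [0.3835, 0.28, 0.0643]
orientation: [1.047, 1.57, -2.93]
ft_force: [-1.7, -0.3, 2.5]
gripper_width: 0.0104
```

>>> step_arm(increments=[0,0,0,0,0,0,0,0,0,0,0,0,0,0,0,0,0,0,-0.05,0,0,0,0,0,-0.1,0,0,0,0,0,-0.16,0,0,0,0,0,-0.22,0,0,0,0,0,-0.24,0.0,0,0.18,0,0,-0.24,0.0,0,0.36,0,0,-0.24,0.0,0,0.54,0,0,-0.24,0.0,0,0.72,0,0,-0.24,0.0,0,0.9,0,0,-0.24,0.0,0,1.08,0,0,-0.24,0.0,0,1.26,0,0,-0.24,0.0,0,1.345,0,0,-0.24,0.0,0,1.345,0,0], gripper=130)

```text
t: 47.82
tcp_pos: [0.3837, 0.2799, 0.3042]
orientation: [3.047, 1.571, -2.275]
ft_force: [0.7, -0.2, 0.2]
gripper_width: 0.0419
```

```bash
python3 chk.py .052 222 3
python3 - <<'E'
from h import *
s,p,R=psi();P=s['tcp_pos']
c,W,pr,o=cam('top');X,Y,Z=[W[...,i] for i in range(3)];g=c.max(-1)
k=(np.hypot(X-.436,Y-.327)<.035)&(Z>.17)&(Z<.188)
print(k.sum(),W[k].mean(0),cv2.minAreaRect(W[k][:,:2].astype(np.float32)),np.median(Z[k]))
for n,t in dict(above=(.4362,.3272,.25),grasp=(.4362,.3272,.146)).items(): print(n,inc(P,p,t,55).tolist())
cv2.imwrite('pics/stack.png',cv2.resize(c[165:255,135:225],(720,720))[:600])
for D,ph,n in((.088,34,0),(.076,-40,1),(.064,145,2),(.052,222,3)):
    u=np.array([np.cos(np.radians(ph)),np.sin(np.radians(ph))]);G=np.array([.436,.327])+.07*u
    z=.06+.01*n;k=(np.hypot(X-G[0],Y-G[1])<.02)&(abs(Z-z)<.01)&(g<80);w=W[k].mean(0);print(D,k.sum(),w.round(4),np.degrees(np.arctan2(w[1]-.3268,w[0]-.4362)).round(1),np.hypot(w[0]-.4362,w[1]-.3268).round(4))
E
```

```text
[0.3837 0.2799 0.3042] 55.1 [-1.41 -0.11  0.64  1.78  0.06  1.45  0.18] 47.825
seated 161 0.0579 [0.4352 0.3258] 222.6 0.0821 slope [ 0.001 -0.009]
50 [0.43600013 0.32740743 0.17837479] ((0.43591371178627014, 0.3280455470085144), (0.01329021342098713, 0.026616599410772324), 55.14035415649414) 0.17885379796465958
above [0.0543, -0.0161, 0.0687, 0.0029, 0.0, 0.0]
grasp [0.1583, -0.0161, 0.0687, 0.0029, 0.0, 0.0]
0.088 26 [0.495  0.365  0.0581] 33.0 0.0701
0.076 33 [0.489  0.2809 0.0681] -41.0 0.07
0.064 0 [nan nan nan] nan nan
0.052 30 [0.3855 0.2787 0.0882] -136.5 0.0699<stdin>:10: RuntimeWarning: Mean of empty slice.
  ret = um.true_divide(
```

View pics/stack.png

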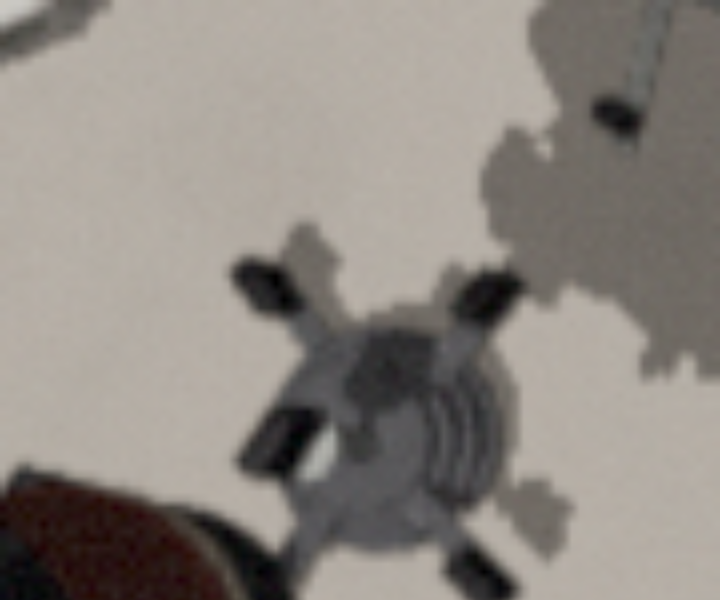

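All four discs are stacked flat and fanned. Now I take the hanger by its tab, whose thin axis measures 55.1°.

>>> step_arm(increments=[0.03,-0.016,0.0687,0,0,0,0.03,-0.016,0.0687,0,0,0,0.03,-0.016,0.0687,0,0,0,0.07,-0.016,0.0687,0,0,0,0.11,-0.016,0.0687,0,0,0,0.145,-0.016,0.0687,0,0,0,0.1575,-0.016,0.0687,0,0,0,0.1575,-0.016,0.0687,0,0,0,0.1575,-0.016,0.0687,0,0,0])

```text
t: 49.05
tcp_pos: [0.4368, 0.3278, 0.1485]
orientation: [0.0, 1.568, 0.961]
ft_force: [-0.7, -0.1, 0.6]
gripper_width: 0.042
```

>>> step_arm(increments=[0,0,0,0,0,0,0,0,0,0,0,0,0,0,0,0,0,0,0,0,0,0,0,0,0,0,0,0,0,0], gripper=255, grip_force=110)

```text
t: 49.68
tcp_pos: [0.437, 0.328, 0.1478]
orientation: [-0.181, 1.568, 0.78]
ft_force: [1.5, 1.3, 6.2]
gripper_width: 0.0106
```

>>> step_arm(increments=[-0.01,0,0,0,0,0,-0.02,0,0,0,0,0,-0.03,0,0,0,0,0,-0.04,0,0,0,0,0,-0.047,0,0,0,0,0,-0.047,0,0,0,0,0,-0.047,0,0,0,0,0])

```text
t: 50.55
tcp_pos: [0.436, 0.3271, 0.1935]
orientation: [2.874, 1.57, -2.448]
ft_force: [0.4, 0.6, -5.5]
gripper_width: 0.0104
```

Run:
```python
from h import *
s,p,R=psi();P=s['tcp_pos'];print(P,p,s['qpos'].round(2),s['ft_force'],s['gripper_width'],s['t'])
for n in('top','side'):
    c,W,pr,o=cam(n);X,Y,Z=[W[...,i] for i in range(3)];g=c.max(-1)
    for m,(lo,hi) in dict(collar=(.168,.185),stack=(.055,.11)).items():
        k=(np.hypot(X-P[0],Y-P[1])<.045)&(Z>lo)&(Z<hi);print(n,m,k.sum(),W[k].mean(0).round(4) if k.sum() else '', W[k][:,2].max() if k.sum() else '')
seat=np.array([.6642,.2116]);xg=np.array([np.cos(np.radians(-25.2)),np.sin(np.radians(-25.2))]);yg=np.array([-xg[1],xg[0]])
print('in gauge frame',(P[:2]-seat)@xg,(P[:2]-seat)@yg)
for sx in(-.15,-.08,-.04,-.02,0): print(sx,inc(P,p,(*(seat+sx*xg),P[2]),p).tolist())
```

```text
[0.43598235 0.32709176 0.19352833] 55.06063541502571 [-1.37  0.16  0.72  1.8  -0.11  1.22  0.34] [ 0.44471118  0.62402169 -5.45000508] 0.010447820660231534 50.55
top collar 8 [0.4372 0.3152 0.1805] 0.18363946123777736
top stack 515 [0.4411 0.3131 0.0896] 0.1085708571075164
side collar 19 [0.4369 0.318  0.1798] 0.184943560636357
side stack 190 [0.4343 0.3117 0.0968] 0.1094863426418549
in gauge frame -0.25567150240941416 0.007329720455599802
-0.15 [-0.0, -0.1054, 0.0107, -0.0, 0.0, 0.0]
-0.08 [-0.0, -0.1744, 0.0225, -0.0, 0.0, 0.0]
-0.04 [-0.0, -0.2138, 0.0293, -0.0, 0.0, 0.0]
-0.02 [-0.0, -0.2335, 0.0326, -0.0, 0.0, 0.0]
0 [-0.0, -0.2532, 0.036, -0.0, 0.0, 0.0]
```

The hanger is lifted cleanly: 46 mm up, collar underside at about 0.176. Before entering the fork I refine its centre line from the first pictures.

>>> step_arm(increments=[0,-0.03,0.003,0,0,0,0,-0.06,0.006,0,0,0,0,-0.09,0.0095,0,0,0,0,-0.12,0.0135,0,0,0,0,-0.15,0.0185,0,0,0,0,-0.1744,0.0225,0,0,0,0,-0.1744,0.0225,0,0,0,0,-0.1744,0.0225,0,0,0])

```text
t: 51.65
tcp_pos: [0.5915, 0.2461, 0.1933]
orientation: [2.453, 1.57, -2.869]
ft_force: [-0.7, 1.1, -5.5]
gripper_width: 0.0103
```

Run:
```python
from h import *
s,p,R=psi();P=s['tcp_pos'];print(P,p,s['ft_force'],s['t'])
seat=np.array([.6642,.2116]);xg=np.array([np.cos(np.radians(-25.2)),np.sin(np.radians(-25.2))]);yg=np.array([-xg[1],xg[0]])
o=np.array([0.43162005,0.01060227,1.25849745]);d=np.load('top0.npz');c,W=d['c'],d['W']
k=(.165-o[2])/(W[...,2]-o[2]);Q=o[:2]+k[...,None]*(W[...,:2]-o[:2]);a=(Q-seat)@xg;b=(Q-seat)@yg
near=(abs(b)<.04)&(a>-.04)&(a<.03)&np.isfinite(k)
L=(W[...,2]>.15)
for lo in np.arange(-.036,.028,.004):
    m=near&(a>=lo)&(a<lo+.004);i=np.argsort(b[m]);print('%.3f'%lo,' '.join('%d%s'%(round(1000*x),'#' if l else '.') for x,l in zip(b[m][i],L[m][i])))
cc=cam('side')
cv2.imwrite('pics/f1.png',np.hstack([cv2.resize(cc[0][130:220,220:370],(800,480))]))
```

```text
[0.59147745 0.24612643 0.19325424] 55.073834451756916 [-0.74236309  1.05610199 -5.46160545] 51.65
-0.036 -38# -36# -35# -32# -30. -29# -27. -26# -24. -21. -20# -17# -15. -14# -11# -9. -8# -5# -3. -2# 0. 1# 3. 5# 6. 7# 10. 12. 13# 16# 18. 19# 22# 24. 25# 28# 30. 32# 33. 34# 37# 39.
-0.032 -40# -37# -36# -34# -31# -30# -27# -25# -24# -22# -21# -19# -18# -16# -15# -13# -10# -9# -7# -4# -3# 0# 2# 3# 6# 8# 9# 11# 12# 14# 17# 18# 20# 23# 24# 27# 29# 30# 33# 35# 36# 38# 39#
-0.028 -40# -39# -37# -35# -32# -31. -29# -26# -25. -23# -20# -19. -17# -14# -13# -12# -10# -8# -5# -4. -2# 1# 2. 4# 7# 8# 11# 13# 14# 16# 17. 19# 20. 22# 23. 25# 28# 29. 31# 34# 35. 38#
-0.024 -39# -36# -35. -34. -33. -30. -28. -27. -24. -22. -20# -18# -15# -14# -12# -9# -8# -7. -6. -3. -2. -1. 1. 3. 6# 7# 9# 12# 13# 15# 18# 19# 21. 24. 25. 26. 28. 30. 33. 34. 36. 39. 40.
-0.020 -38. -36. -34. -32. -30. -29. -28. -25. -24. -23. -22# -19# -17# -16# -13# -11# -9# -7# -4. -3. -1. 2. 3. 4# 5# 8# 10# 11# 14# 16# 18# 20# 23. 24. 26. 29. 30. 31. 32. 35. 37. 39.
-0.016 -39. -38# -35. -33. -32. -29. -27. -26. -23. -21# -19# -18#
[... 1278 characters left out ...]
28. -26# -25. -23# -20# -19# -17# -14# -13# -10# -8# -7# -4# -2# -1# 1# 2# 4# 6# 7# 8# 11# 13# 14# 17# 19# 20. 23. 25. 26. 29. 31. 33. 34. 35. 38.
0.016 -39. -36. -35. -33. -30. -29. -27. -24. -23. -22# -20# -18# -17# -15# -14# -12# -9# -8# -6# -3# -2# 1# 3# 4# 7# 9# 10# 12# 13# 15# 18# 19# 21. 24. 25. 28. 30. 31. 34. 36. 37. 39. 40.
0.020 -39. -38. -37. -34. -32. -30. -28. -25. -24. -22# -19# -18# -16# -13# -12# -11# -9# -7# -4# -3# -1# 2# 3# 5# 8# 9# 12# 14# 15# 17# 18# 20# 23. 24. 26. 29. 30. 32. 35. 36. 39.
0.024 -38. -35. -34. -33. -32. -29. -27. -26. -23. -21# -19# -17# -14# -13# -11# -8# -7# -6# -5# -2# 0# 2# 4# 7# 8# 10# 13# 14# 16# 19# 20# 21. 22. 25. 26. 27. 29. 31. 34. 35. 37. 40.
```

View pics/f1.png

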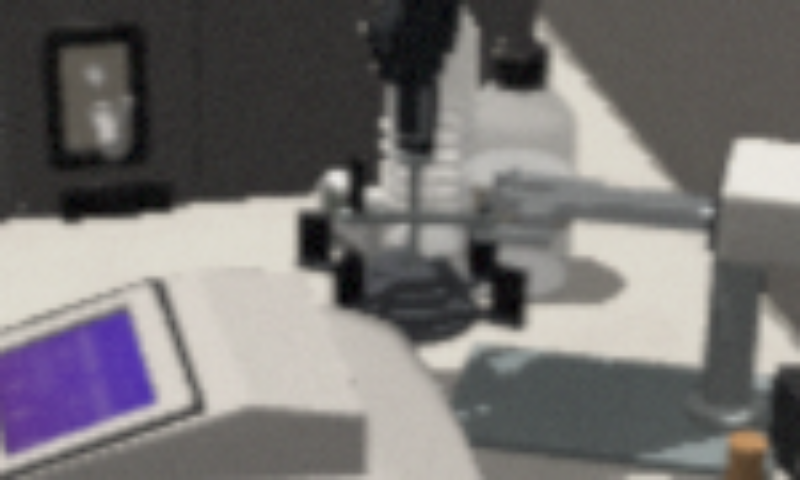

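The tine profile puts the fork gap's centre at about −0.7 mm lateral and −0.5 mm fore-aft from my plate fit. The hanger hangs level in front of the mouth (stem at about (415,200) in the crop), so I move in slowly.

>>> step_arm(increments=[0,-0.02,0.0027,0,0,0,0,-0.035,0.0052,0,0,0,0,-0.045,0.007,0,0,0,0,-0.053,0.0084,0,0,0,0,-0.053,0.0084,0,0,0,0,-0.053,0.0084,0,0,0])

```text
t: 52.45
tcp_pos: [0.6399, 0.2227, 0.1937]
orientation: [1.879, 1.57, 2.841]
ft_force: [-0.2, -0.0, -6.3]
gripper_width: 0.0104
```

>>> step_arm(increments=[0,-0.008,0.0013,0,0,0,0,-0.016,0.0026,0,0,0,0,-0.022,0.0036,0,0,0,0,-0.026,0.0042,0,0,0,0,-0.026,0.0042,0,0,0,0,-0.026,0.0042,0,0,0])

```text
t: 53.2
tcp_pos: [0.6638, 0.211, 0.1937]
orientation: [1.98, 1.57, 2.941]
ft_force: [0.6, 0.2, -6.5]
gripper_width: 0.0106
```

Run:
```python
from h import *
s,p,R=psi();P=s['tcp_pos'];print(P,p,s['ft_force'],s['wrist_torque'],s['t'])
seat=np.array([.6634,.2112]);xg=np.array([np.cos(np.radians(-25.2)),np.sin(np.radians(-25.2))]);yg=np.array([-xg[1],xg[0]])
print('rel',(P[:2]-seat)@xg,(P[:2]-seat)@yg)
c,W,pr,o=cam('side');X,Y,Z=[W[...,i] for i in range(3)]
cv2.imwrite('pics/f2.png',cv2.resize(c[130:220,270:390],(800,600)))
```

```text
[0.66383959 0.21099261 0.19370985] 55.06442236099938 [ 0.55549066  0.17619776 -6.45264934] [ 0.00710887 -0.01609147 -0.04214388] 53.2
rel 0.0004860497474373227 -4.824341660188959e-07
```

>>> step_arm(increments=[0.003,0,0,0,0,0,0.006,0,0,0,0,0,0.009,0,0,0,0,0,0.0105,0,0,0,0,0,0.0105,0,0,0,0,0])

```text
t: 53.88
tcp_pos: [0.664, 0.2108, 0.1832]
orientation: [2.996, 1.571, -2.326]
ft_force: [-0.2, 0.2, -6.0]
gripper_width: 0.0103
```

Run:
```python
from h import *
for i in range(2):
    s,p,R=psi();print(s['tcp_pos'],s['ft_force'],s['t']);c,W,pr,o=cam('side')
cv2.imwrite('pics/f2.png',cv2.resize(c[130:220,270:390],(800,600)))
```

```text
[0.66397974 0.2108495  0.18321541] [-0.23310246  0.21592866 -5.98160055] 53.875
[0.66401759 0.21087037 0.1833253 ] [-0.39434147  0.37510656 -5.27936079] 53.925
```

View pics/f2.png

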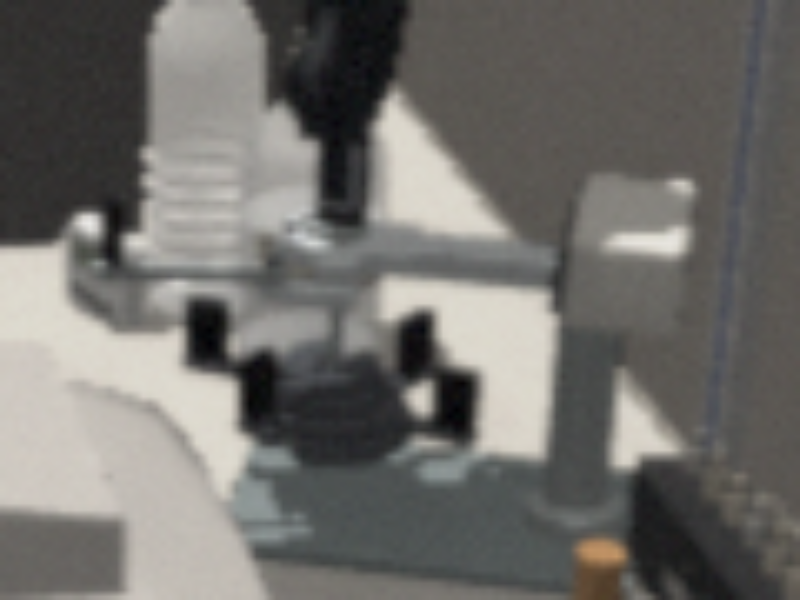

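The stem is in the fork with the collar just above the seat. I lower it until it carries, then release.

>>> step_arm(increments=[0.001,0,0,0,0,0,0.002,0,0,0,0,0,0.002,0,0,0,0,0])

```text
t: 54.35
tcp_pos: [0.6642, 0.2109, 0.1828]
orientation: [-0.177, 1.57, 0.784]
ft_force: [-4.3, 0.7, 5.3]
gripper_width: 0.0103
```

>>> step_arm(increments=[0,0,0,0,0,0,0,0,0,0,0,0,0,0,0,0,0,0,-0.03,0,0,0,0,0,-0.06,0,0,0,0,0,-0.1,0,0,0,0,0,-0.14,0,0,0,0,0,-0.14,0,0,0,0,0], gripper=150)

```text
t: 55.35
tcp_pos: [0.6654, 0.2106, 0.325]
orientation: [-0.664, 1.565, 0.297]
ft_force: [0.4, 0.1, 0.4]
gripper_width: 0.0351
```

```bash
cat > fin.py <<'E'
from h import *
s,p,R=psi();P=s['tcp_pos'];print(P,round(p,2),s['qpos'].round(2),s['gripper_width'],s['t'])
for n in('top','side'):
    c,W,pr,o=cam(n);X,Y,Z=[W[...,i] for i in range(3)];g=c.max(-1)
    k=(np.hypot(X-.6634,Y-.2112)<.03)&(Z>.185)&(Z<.225)&(g<90);print(n,'tab',k.sum(),W[k].mean(0).round(4) if k.sum() else '',W[k].max(0).round(4) if k.sum() else '')
    k=(np.hypot(X-.6219,Y-.187)<.1)&(Z>.17)&(Z<.2)&(g<80)&(np.hypot(X-.6634,Y-.2112)>.03);w=np.median(W[k],0) if k.sum() else None
    print(n,'knob',k.sum(),w, '' if w is None else 'keeper deg',None if w is None else np.degrees(np.arctan2(w[1]-.187,w[0]-.6219))-64.8)
    k=(np.hypot(X-.6634,Y-.2112)<.09)&(Z>.05)&(Z<.135);print(n,'stack',k.sum(),W[k].mean(0).round(4) if k.sum() else '')
E
python3 fin.py
python3 - <<'E'
from h import *
s,p,R=psi();P=s['tcp_pos'];piv=np.array([.6219,.187])
for dz in(.3,.171): print(inc(P,p,(.546,.207,dz),p).tolist())
E
```

```text
[0.66536125 0.21061932 0.32502142] 55.05 [-0.87  0.49  0.78  1.21 -0.34  1.57  0.81] 0.035052857732407905 55.35
top tab 40 [0.6572 0.2105 0.2068] [0.6657 0.219  0.2182]
top knob 13 [0.54303897 0.20489706 0.19526957] keeper deg 102.41362877560418
top stack 524 [0.6482 0.2019 0.0854]
side tab 64 [0.6641 0.2053 0.2016] [0.6745 0.214  0.2193]
side knob 24 [0.54695033 0.20392207 0.19005402] keeper deg 102.47713434326484
side stack 648 [0.6641 0.194  0.0868]
[0.0212, 0.0946, -0.0708, -0.0, 0.0, 0.0]
[0.1502, 0.0946, -0.0708, -0.0, 0.0, 0.0]
```

The hanger stays seated, with the keeper at about 102°. Now I close the keeper.

>>> step_arm(increments=[0.02,0.0946,-0.0708,-0.1,0,0,0.02,0.0946,-0.0708,-0.2,0,0,0.02,0.0946,-0.0708,-0.35,0,0,0.02,0.0946,-0.0708,-0.35,0,0,0.07,0.0946,-0.0708,-0.35,0,0,0.11,0.0946,-0.0708,-0.35,0,0,0.15,0.0946,-0.0708,-0.35,0,0,0.15,0.0946,-0.0708,-0.35,0,0,0.15,0.0946,-0.0708,-0.35,0,0])

```text
t: 56.58
tcp_pos: [0.547, 0.2069, 0.1726]
orientation: [-1.49, 1.569, -0.181]
ft_force: [-0.1, -0.2, 0.8]
gripper_width: 0.0351
```

>>> step_arm(increments=[0,0,0,0,0,0,0,0,0,0,0,0,0,0,0,0,0,0,0,0,0,0,0,0], gripper=255, grip_force=25)

```text
t: 57.08
tcp_pos: [0.5469, 0.2073, 0.1728]
orientation: [-0.757, 1.568, 0.554]
ft_force: [-0.4, -0.1, 6.0]
gripper_width: 0.011
```

Run:
```python
from h import *
s,p,R=psi();P=s['tcp_pos'];print(P,p,s['gripper_width'],s['ft_force'],s['t'])
piv=np.array([.6219,.187]);v=P[:2]-piv;a0=np.degrees(np.arctan2(v[1],v[0]));print(np.linalg.norm(v),a0)
tot=a0-64.8
for a in [*range(10,100,10),tot,tot+2]:
    t=-np.radians(a);q=piv+np.array([[np.cos(t),-np.sin(t)],[np.sin(t),np.cos(t)]])@v
    x=inc(P,p,[*q,P[2]],p);x[3]=np.radians(a);print(round(a,1),x[:4].round(4).tolist())
```

```text
[0.54688307 0.20731387 0.17283108] 75.10259261317084 0.010968149297930666 [-0.4345155  -0.06603289  6.00153406] 57.075
0.07771867620917743 164.84821887698203
10 [-0.0, -0.0012, 0.0135, 0.1745]
20 [-0.0, -0.0048, 0.0266, 0.3491]
30 [-0.0, -0.0106, 0.0388, 0.5236]
40 [-0.0, -0.0184, 0.0499, 0.6981]
50 [-0.0, -0.028, 0.0594, 0.8727]
60 [-0.0, -0.0392, 0.0671, 1.0472]
70 [-0.0, -0.0515, 0.0728, 1.2217]
80 [-0.0, -0.0646, 0.0763, 1.3963]
90 [-0.0, -0.0781, 0.0774, 1.5708]
100.0 [-0.0, -0.0916, 0.0761, 1.7462]
102.0 [-0.0, -0.0943, 0.0756, 1.7811]
```

>>> step_arm(increments=[0,-0.001,0.0135,0.1745,0,0,0,-0.0048,0.027,0.349,0,0,0,-0.0106,0.039,0.5236,0,0,0,-0.0184,0.05,0.698,0,0,0,-0.028,0.06,0.8727,0,0,0,-0.039,0.068,1.047,0,0,0,-0.0515,0.0735,1.2217,0,0,0,-0.0646,0.077,1.396,0,0,0,-0.078,0.0783,1.57,0,0,0,-0.086,0.078,1.66,0,0,0,-0.0914,0.0776,1.74,0,0,0,-0.0914,0.0776,1.74,0,0,0,-0.0914,0.0776,1.74,0,0])

```text
t: 58.7
tcp_pos: [0.6548, 0.2587, 0.1729]
orientation: [0.912, 1.569, 0.483]
ft_force: [-1.2, -0.7, 6.1]
gripper_width: 0.0108
```

>>> step_arm(increments=[0,0,0,0,0,0,0,0,0,0,0,0,0,0,0,0,0,0,-0.03,0,0,0,0,0,-0.06,0,0,0,0,0,-0.11,0,0,0,0,0,-0.15,0,0,0,0,0,-0.15,0,0,0,0,0], gripper=150)

```text
t: 59.7
tcp_pos: [0.6554, 0.2581, 0.3248]
orientation: [0.729, 1.566, 0.3]
ft_force: [-0.6, -1.1, -0.5]
gripper_width: 0.0357
```

```bash
python3 fin.py
python3 - <<'E'
from h import *
s,p,R=psi();print(inc(s['tcp_pos'],p,(.50,.05,.36),p).tolist(), s['ft_force'])
E
```

```text
[0.65537077 0.25808926 0.32482111] -24.59 [-1.05  0.59  1.06  1.19 -0.51  1.62 -0.53] 0.0356631153325649 59.7
top tab 70 [0.6609 0.209  0.2085] [0.6735 0.2197 0.2195]
top knob 16 [0.65283957 0.2578801  0.19441541] keeper deg 1.618456188213301
top stack 546 [0.654  0.2039 0.0855]
side tab 63 [0.6644 0.2061 0.2015] [0.6748 0.2149 0.2196]
side knob 15 [0.65685287 0.25609143 0.18365874] keeper deg -1.634530990754726
side stack 650 [0.6641 0.1939 0.0868]
[-0.0389, -0.2537, -0.0535, -0.0, 0.0, 0.0] [-0.25832199 -0.29828183 -0.53572793]
```

>>> step_arm(increments=[-0.04,-0.1,-0.02,0,0,0,-0.04,-0.25,-0.05,0,0,0,-0.04,-0.25,-0.05,0,0,0,-0.04,-0.25,-0.05,0,0,0,-0.04,-0.25,-0.05,0,0,0,-0.04,-0.25,-0.05,0,0,0,-0.04,-0.25,-0.05,0,0,0])

```text
t: 60.68
tcp_pos: [0.5042, 0.0532, 0.3607]
orientation: [2.711, 1.569, 2.284]
ft_force: [0.2, -0.0, -0.0]
gripper_width: 0.035
```

```bash
python3 fin.py
python3 - <<'E'
from h import *
for nm in('top','side'):
  c,W,pr,o=cam(nm);X,Y,Z=[W[...,i] for i in range(3)];g=c.max(-1)
  for n,ph in((0,34),(1,-41),(2,145.5),(3,223)):
    a=np.radians(ph);G=np.array([.6636,.211])+.07*np.array([np.cos(a),np.sin(a)])
    k=(np.hypot(X-G[0],Y-G[1])<.025)&(abs(Z-(.083+.01*n))<.018)&(g<70);w=W[k]
    print(nm,n,ph,k.sum(),w.mean(0).round(4) if len(w) else '', 'top',w[:,2].max().round(3) if len(w) else '', 'expected centre',G.round(3),'top',.095+.01*n)
E
```

```text
[0.50420788 0.05318052 0.3607458 ] -24.46 [-1.52 -0.16  1.22  1.63  0.15  1.57 -0.73] 0.034981158304156275 60.675
top tab 67 [0.6609 0.2085 0.2078] [0.6726 0.2195 0.2186]
top knob 17 [0.65257737 0.25718053 0.19570603] keeper deg 1.5888599032559938
top stack 260 [0.6733 0.2128 0.0875]
side tab 63 [0.6641 0.2049 0.202 ] [0.6749 0.2148 0.2196]
side knob 15 [0.65685963 0.25548457 0.1855826 ] keeper deg -1.8431532845007652
side stack 650 [0.6642 0.1939 0.0867]
top 0 34 25 [0.7171 0.2475 0.0927] top 0.1 expected centre [0.722 0.25 ] top 0.095
top 1 -41 53 [0.7122 0.1636 0.0981] top 0.109 expected centre [0.716 0.165] top 0.105
top 2 145.5 40 [0.6042 0.2476 0.1085] top 0.12 expected centre [0.606 0.251] top 0.115
top 3 223 0  top  expected centre [0.612 0.163] top 0.125
side 0 34 40 [0.721  0.2413 0.0822] top 0.098 expected centre [0.722 0.25 ] top 0.095
side 1 -41 43 [0.7151 0.1591 0.0916] top 0.107 expected centre [0.716 0.165] top 0.105
side 2 145.5 48 [0.6064 0.2464 0.1011] top 0.116 expected centre [0.606 0.251] top 0.115
side 3 223 47 [0.6108 0.1566 0.1134] top 0.129 expected centre [0.612 0.163] top 0.125
```

Run:
```python
from h import *
c,W,pr,o=cam('top');X,Y,Z=[W[...,i] for i in range(3)];g=c.max(-1)
k=(np.hypot(X-.6634,Y-.2112)<.03)&(Z>.205)&(Z<.223)&(g<90);w=W[k];print(k.sum(),np.median(w,0),np.percentile(w[:,2],[10,50,90]),cv2.minAreaRect(w[:,:2].astype(np.float32)))
d=np.load('top0.npz');c0,W0=d['c'],d['W'];g0=c0.max(-1)
k=(np.hypot(W0[...,0]-.436,W0[...,1]-.327)<.035)&(W0[...,2]>.17)&(W0[...,2]<.188)&(g0<90);print('in dish',k.sum(),np.percentile(W0[k][:,2],[10,50,90]))
for n in('top','side'):
    c,W,pr,o=cam(n);X,Y,Z=[W[...,i] for i in range(3)];a=np.radians(-25.2)
    x=(X-.6634)*np.cos(a)+(Y-.2112)*np.sin(a);y=-(X-.6634)*np.sin(a)+(Y-.2112)*np.cos(a)
    print(n,'tine top z',np.median(Z[(x>-.005)&(x<.03)&(abs(y)<.02)&(abs(Z-.165)<.006)]))
for n,Wx,cx,cy,lo in(('now',cam('side')[1],.6634,.2112,.047),('dish',np.load('side0.npz')['W'],.4362,.3272,.01)):
    k=(np.hypot(Wx[...,0]-cx,Wx[...,1]-cy)<.022)&(Wx[...,2]>.155)&(Wx[...,2]<.225);print(n,'tab top 95%',np.percentile(Wx[k][:,2],[90,95,98]))
```

```text
44 [0.66195637 0.20903973 0.21400675] [0.21078552 0.21400675 0.21741756] ((0.6626107096672058, 0.2099079042673111), (0.012134868651628494, 0.022644950076937675), 50.25831604003906)
in dish 45 [0.17524238 0.17882056 0.18239393]
top tine top z 0.16541530858333367
side tine top z 0.16762584062461383
now tab top 95% [0.213431   0.21674915 0.21773891]
dish tab top 95% [0.18149605 0.18374185 0.18420484]
```

The hanger tab sits 35.2 mm higher than it did in the dish (expected 35.0), so the collar is down on the tines. I hand in.

```bash
python3 -c "
from station import r
print(r.hand_in())"
```

```text
the job is handed in; nothing more can be done
None
```

The job is done and handed in at about 61 s of robot time. I opened the keeper, then loaded all four masses on the hanger in its dish, in the order 88, 76, 64, 52. The handles point at about 34°, −41°, 145° and 223°. I then carried the hanger upright into the fork, seated the collar and swung the keeper shut.

**Last checks:**
- **Seating:** the hanger tab sits 35.2 mm higher than it did in the dish (35.0 mm expected), within about 2–3 mm of the seat in plan. The press-down force showed the collar bearing on the tines.
- **Masses:** all four grips were seen where expected, at rising heights. The neighbouring grips are at least 84 mm apart by their angles.
- **Keeper:** it reads within about ±2° of shut.
- **Robot:** the arm is well clear and touches nothing.

**Disagreements:**
- The two cameras differ by a few millimetres on grip positions and tab height. That matches their calibration and view angle.
- The top view could not see the 52 mm mass's grip in the final check; the side view did.
- I had no pictures left to view at the end, so the final check was numeric only.
- I did not measure the two bottles again after the first pictures. No move came near them, and I felt no unexpected contact.

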